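# Load a brass cuff blank from the bench block into the hole punch

### The job

With light fingertip pressure, slide the brass cuff blank along the polished bench block until one end sticks out well past the block's front edge (the edge towards the robot), then pinch it by that overhanging end, without the fingers ever touching the block, and lift it clear. Lay its other end in the feed channel of the hole punch and gently push it under the spring roller until it is fully home against the brass stop, then let go and leave it lying flat there. Do not drop the blank, and leave the other tools where they are.

Things in the scene. Friction and masses are not known exactly. Their poses are not given: they have to be found in the camera images.
- blank: Brass strip 140 mm long (its x), 18 mm wide (its y), 2.5 mm thick, round ends (9 mm radius), five dark dimples on top, about 50 g, lying flat on the steel block. Origin: centre of its underside. Its long axis lies roughly along the block's long axis. Too thin to take hold of while it lies on the block without touching the block. The brass slides easily on the steel (friction about 0.2); fingertips pressed on it hold much better than that.
- blank_front (a point): Middle of the blank's end nearest the robot, on its underside (70 mm to -x of the blank's origin). The end to overhang and to pinch.
- blank_back (a point): Middle of the blank's other end, on its underside (70 mm to +x of the blank's origin). The end that goes into the punch.
- block: Polished dark steel bench block 160 mm long (its x) by 100 mm wide (its y), 26 mm thick, on a soft rubber pad on a fixed sheet-metal plate (210 x 140 x 3 mm). Pressed down, the steel sinks about 1 mm for every 14 N and springs back. Origin: centre of the plate's underside, 0 to 6 mm above the bench on felt; polished top 50 mm above it. Left or right.
- block_edge (a point): Middle of the block's front top edge, the one facing the robot (80 mm to -x of the block's origin, 50 mm above it). The block's x axis points away from the robot along its length. In front of the edge the drop is 47 mm to the plate, which reaches 25 mm out, and 50 to 56 mm to the bench beyond it. The blank balances until 70 mm of it overhang.
- punch: Green bench hole punch, fixed, on the other side from the block: cast base 210 x 115 x 16 mm, C-frame 200 mm high with a lever, in front of it a steel feed bed 70 mm wide, its top 60 mm above the origin. Origin: under the base, 0 to 6 mm above the bench, 50 mm behind the bed's front edge; x points in the feeding direction, away from the robot. The head's underside is 138 mm up, its front face level with the origin.
- punch_channel (a point): Start of the straight feed channel, on the bed, 26 mm behind its front edge. Two dark guides 8 mm high leave a channel 21.6 mm wide from here to the stop; towards the bed's front edge they flare to about 34 mm. Open above.
- punch_roller (a point): Point on the bed under the spring roller, 41 mm behind the bed's front edge. The roller (14 mm diameter, 12 mm wide, axis along y) hangs 1 mm over the bed; its bracket is 34 to 42 mm above the bed, 55 mm wide.
- punch_mouth (a point): Middle of the front edge of the feed bed, on its top. In front of it the bench is free below, so that fingers may reach under the bed's level (the base plate starts at this same distance, 16 mm high).
- punch_stop (a point): Middle of the brass stop's face, at the height of the bed, 80 mm in x behind punch_mouth. When home, blank_back meets this point and 60 mm of the blank stick out of the bed.
- holddown (a joint): Height in m of the sprung hold-down roller over its rest: 0 with the channel empty, about 0.0015 when the blank lies under it. Its spring presses down with 3 to 4 N; a blank end pushed against it lifts it and rides under it with a few newtons of push.
- hammer: Bystander: hammer with a steel shank and a yellow face, 260 mm long, lying on the left of the bench. Origin under its middle.
- stamp: Bystander: blue steel stamp punch, 10 x 10 x 92 mm, lying between block and punch. Origin under its middle.
- spare: Bystander: copper blank of the same size as the brass one, lying on the bench on the right. Not to be used. Origin under its middle.
- jar: Bystander: amber jar with a black cap, 56 mm diameter, 60 mm high, between block and punch towards the back. Origin under its middle.
- pliers: Bystander: pliers with red handles, 155 mm long, on the right. Origin under the middle.
- cup: Bystander: white bowl, 70 mm diameter, 50 mm high, on the left. Origin under its middle.
Things that resemble listed ones, but are neither listed nor needed, are in the scene too. Leave any blue or red look-alike of the blank alone.

How it is judged:
On the way, in this order (a step that is already met when the one before it is completed fails the run):
1. the blank lies flat on the block with its front end at least 32 mm past the block's front edge (x of blank_front in the frame of block_edge below -0.032 m and angle between blank's own z axis and vertical below 0.06 rad and z of blank in the frame of block between 0.047 and 0.053 m), for 0.2 s.
2. the blank is lifted clear of the block (20 mm) in the fingers (z of blank in the frame of block above 0.07 m and contact force between the fingers and blank above 1 N), for 0.2 s.
At the end, for the whole second after the job is handed in: The blank lies flat (within 0.05 rad) and at rest in the feed channel under the roller, its back end within 1.5 mm of the brass stop and within 5 mm of the channel's middle, along the channel within 0.07 rad, the fingers off it (x of blank_back in the frame of punch_stop between -0.0015 and 0.003 m and y of blank_back in the frame of punch_stop between -0.005 and 0.005 m and z of blank_back in the frame of punch_stop between -0.003 and 0.003 m and angle between the x axis of blank and the x axis of punch, either way round below 0.07 rad and angle between blank's own z axis and vertical below 0.05 rad and value of joint holddown above 0.0005 m and linear speed of blank below 0.01 m/s); the robot touches nothing.
It fails at once if the blank is pressed on the polished block with more than 15 N (contact force between blank and block above 15 N).
It fails at once if the fingers touch the polished block (more than 1 N) (contact force between the fingers and block above 1 N).
It fails at once if the blank is forced against the punch (bed, guides, roller and stop together; about 8 N of it is the roller's own pressure) with more than 30 N (contact force between blank and punch above 30 N).
It fails at once if the blank falls to the bench (height (world z) of blank below 0.035 m).
It fails at once if a bystander (hammer, stamp, copper blank, jar, pliers, bowl) is moved more than 20 mm (distance of any of hammer, stamp, spare, jar, pliers, cup from where it was at the start of the episode above 0.02 m).
It also fails if it takes over 72 s, if anything falls off the work surface, if the arm or the gripper's body presses on something with over 40 N, if the wrist force passes 120 N, or if a joint passes its speed limit or range.

### The arm

A 6-joint arm with a two-finger parallel gripper is mounted at the origin on the work surface. World frame = base frame: x ahead of the robot, y to its left, z up, the work surface at z = 0. Lengths are in m, angles in rad, forces in N, time in s.
With the tool pointing down it reaches from about 0.375 to 0.9 m from the base axis. Payload 3.1 kg.
Tool frame: the origin (TCP) lies at the very end of the fingers, on their centre line; the grasp point (between the pads) lies 19 mm behind it; x points along the fingers, z is the direction in which the jaws open and shut, and the axes are right-handed (so a half turn about x gives the same grasp; the last joint's range is limited). The gripper opens to 87 mm and grips with 3 to 60 N. Pads are 19 mm wide; open, the fingers measure 117 mm over their backs; the gripper's body (75 mm by 190 mm) begins 51 mm behind the grasp point.
Start: joints at [-1.323, 0.527, 1.433, -0, 1.181, -0.178], TCP at [0.259, -0.569, 0.223] pointing down, gripper open.
Joint ranges: [-3.08, 3.08], [-0.75, 2.2], [0.22, 2.44], [-1.43, 4.57], [0, 2.65], [-2.85, 2.85]. Speed limits (rad/s): [2.79, 2.79, 3.14, 3.14, 3.14, 3.14].

### API

Orientations are given as [roll, pitch, yaw] about the fixed x, y, z axes, in that order (R = Rz(yaw) Ry(pitch) Rx(roll)).
In Python, from workcell import ctrl gives the robot as it stands.
- The arm moves only by the shell command python3 -m jog 'ROWS' [FORCE]. ROWS is JSON, a list of rows, each a list of 7 numbers: the turn, a rotation vector about the tool's x, y, z in degrees, then the shift along the tool's x, y, z in m, then the opening, from 0 (shut) to 1 (fully open). A call has exactly 10 rows; each row shifts and turns the pose as measured when the row begins, along the tool's axes as they then stand; what a row does not reach is not made up. A row lasts 1/8 s, in which the tool goes at most 62.5 mm and 10.7 degrees, less where a joint would pass 70% of its speed; a pose out of reach is approached as far as the arm can. A call with a gripper value outside its range is refused whole. The fingers move at their own pace and stop on an object; FORCE is the grip in N (left out, the last holds). Time passes only in rows, so rows that do not move let the fingers close, or fill a call up. It gives the time, the measured TCP pose, the force and the opening at its end, in the units of the state.
- ctrl.observe(): the state, without advancing time (a new reading comes with each control period).
- ctrl.snapshot(name): name is "scene" or "top"; returns a dict with "frame" (480x640x3 uint8, red, green, blue), "range_z" (480x640 float32, m along the optical axis (not along the pixel's ray), 0 where there is no reading), "fov_y" (degrees; the focal length in pixels is half the picture's height over the tangent of half this angle, whatever the lens; pixels are square), "cx", "cy" (the principal point, pixels), "R" (3x3) and "t" (3): a world point X has camera coordinates R X + t. Camera axes: x right, y down, z forward; pixel columns grow to the right and rows downward; lengths in m; the calibration is good to about 2 mm. A picture is of the moment at which its call begins.
- ctrl.finish_job(): hands the job in, once; it reports no verdict.
The state is a dict: "t": time; "joints": joint angles; "dq": joint speeds; "effort": joint torques, N m; "tcp_pos": TCP position; "orientation": TCP orientation; "contact_force": force on the tool from outside, world axes, zero at the start; "wrist_torque": the same for the moment, N m; "width": finger opening in m.
Only numpy, scipy, OpenCV 4.12 (cv2) and the standard library are available. Lean on these libraries where they do the work, as an engineer would, in place of code of your own. Each camera call takes 0.05 s, during which the arm holds its last target.

## Working session

There is one attempt and no reset: what is moved stays moved. The work goes in short steps, Python scripts to look and compute and a shell command to move; the robot and the scene stay as the last step left them, time stands still between calls to the robot, and variables do not carry over. Pictures are saved under pics/ and viewed, and the job is handed in when it is done.

```bash
ls; mkdir -p pics
python3 - <<'E'
from workcell import ctrl
import cv2,numpy as np
print(ctrl.observe())
for n in ("scene","top"):
    s=ctrl.snapshot(n); cv2.imwrite(f"pics/{n}0.png",s["frame"][:,:,::-1]); np.savez(f"{n}0.npz",**s)
    print(n,s["fov_y"],s["cx"],s["cy"],s["R"],s["t"])
E
```

```text
pics
{'t': 0.0, 'joints': array([-1.32249237e+00,  5.28427385e-01,  1.43388940e+00, -5.37586107e-06,
        1.18136161e+00, -1.78541174e-01]), 'dq': array([-0.00131338, -0.00060861,  0.00071746, -0.00084101,  0.00022278,
       -0.000263  ]), 'effort': array([-1.43524649e-03, -4.40047109e+01, -1.76590580e+01,  6.31056377e-02,
        5.81152167e-02, -1.76462609e-04]), 'tcp_pos': array([ 0.25857421, -0.56821803,  0.22159954]), 'orientation': array([2.96543387, 1.56871058, 1.82148472]), 'contact_force': array([-0.25036229, -0.41923472, -1.12731944]), 'wrist_torque': array([-0.02934695,  0.01754062, -0.00170141]), 'width': 0.08669580918888858}
scene 48.93136769157477 318.8146080021719 233.57485345602333 [[-0.47626536  0.87920781 -0.0128428 ]
 [ 0.52735824  0.2739208  -0.80427649]
 [-0.70360826 -0.38982179 -0.59411647]] [ 0.22473251 -0.20342193  1.71576778]
top 43.459753946738694 320.07225947909507 235.9469327454553 [[-0.01596914 -0.99987188  0.00109805]
 [-0.98947397  0.01564508 -0.14386275]
 [ 0.14382714 -0.00338386 -0.98959704]] [0.01800188 0.52680698 1.43453511]
```

View pics/scene0.png

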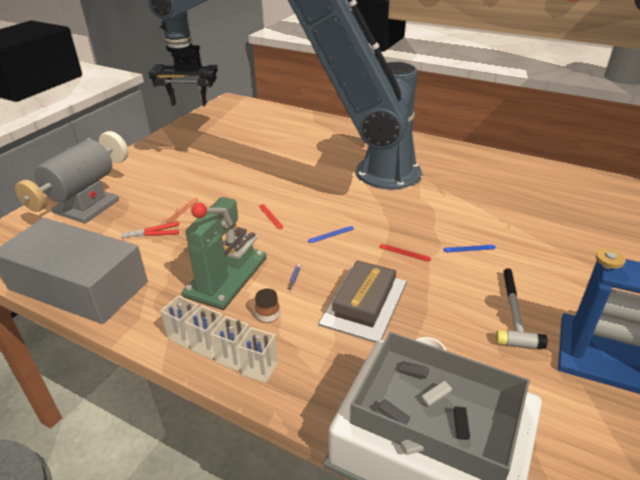

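View pics/top0.png

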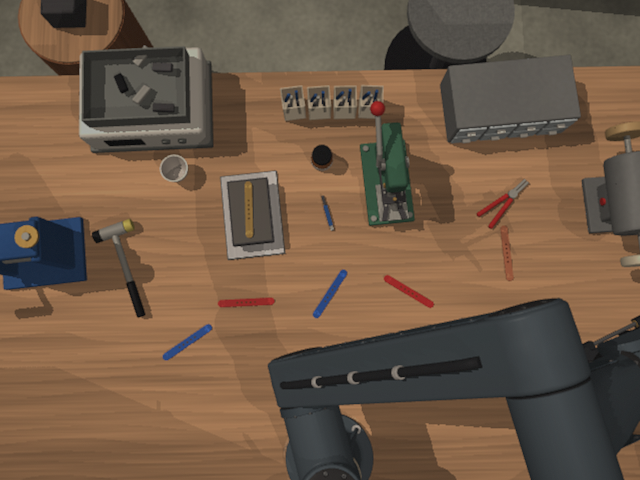

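```bash
cat > h.py <<'E'
import numpy as np,cv2
def cam(s):
    f=240/np.tan(np.radians(float(s["fov_y"])/2)); return f,float(s["cx"]),float(s["cy"]),s["R"],s["t"]
def cast(s,uv,z):
    f,cx,cy,R,t=cam(s); uv=np.atleast_2d(uv).astype(float)
    d=np.c_[(uv[:,0]-cx)/f,(uv[:,1]-cy)/f,np.ones(len(uv))]@R
    C=-R.T@t; return C+d*((z-C[2])/d[:,2])[:,None]
def proj(s,X):
    f,cx,cy,R,t=cam(s); c=np.atleast_2d(X)@R.T+t; return np.c_[f*c[:,0]/c[:,2]+cx,f*c[:,1]/c[:,2]+cy]
def cloud(s):
    f,cx,cy,R,t=cam(s); z=s["range_z"]; v,u=np.mgrid[:480,:640]
    c=np.stack([(u-cx)/f*z,(v-cy)/f*z,z],-1); return (c-t)@R
def load(p): return dict(np.load(p))
E
python3 - <<'E'
from h import *
t=load("top0.npz"); s=load("scene0.npz")
def crop(s,x,y,w,h,k,n): cv2.imwrite(n,cv2.resize(s["frame"][y:y+h,x:x+w,::-1],None,fx=k,fy=k,interpolation=cv2.INTER_CUBIC))
crop(t,205,110,220,150,3.6,"pics/tc.png"); crop(s,180,180,230,165,3.4,"pics/sc.png")
for n,q in (("top",t),("scene",s)):
    P=cloud(q); hsv=cv2.cvtColor(q["frame"],cv2.COLOR_RGB2HSV)
    m=(q["range_z"]>0)&(P[...,0]>0.3)&(P[...,0]<0.9)&(abs(P[...,1])<0.5)
    zz=P[...,2][m]; hst,e=np.histogram(zz,np.arange(-0.02,0.25,0.004)); print(n,[(round(a,3),int(b)) for a,b in zip(e,hst) if b>60])
E
```

```text
top [(np.float64(-0.012), 756), (np.float64(-0.008), 8930), (np.float64(-0.004), 28437), (np.float64(0.0), 25946), (np.float64(0.004), 7609), (np.float64(0.008), 1403), (np.float64(0.012), 652), (np.float64(0.016), 1012), (np.float64(0.02), 1141), (np.float64(0.024), 636), (np.float64(0.028), 383), (np.float64(0.032), 302), (np.float64(0.036), 262), (np.float64(0.04), 269), (np.float64(0.044), 429), (np.float64(0.048), 1075), (np.float64(0.052), 1483), (np.float64(0.056), 826), (np.float64(0.06), 537), (np.float64(0.064), 450), (np.float64(0.068), 391), (np.float64(0.072), 362), (np.float64(0.076), 330), (np.float64(0.08), 403), (np.float64(0.084), 412), (np.float64(0.088), 269), (np.float64(0.092), 183), (np.float64(0.096), 166), (np.float64(0.1), 233), (np.float64(0.104), 428), (np.float64(0.108), 1111), (np.float64(0.112), 2825), (np.float64(0.116), 2699), (np.float64(0.12), 805), (np.float64(0.124), 119), (np.float64(0.128), 146), (np.float64(0.132), 237), (np.float64(0.136), 213), (np.float64(0.14), 131), (np.float64(0.144), 86), (np.float64(0.148), 72), (np.float64(0.152), 81),
[... 855 characters left out ...]
2), 216), (np.float64(0.096), 159), (np.float64(0.1), 194), (np.float64(0.104), 207), (np.float64(0.108), 798), (np.float64(0.112), 2703), (np.float64(0.116), 3964), (np.float64(0.12), 401), (np.float64(0.124), 292), (np.float64(0.128), 365), (np.float64(0.132), 591), (np.float64(0.136), 597), (np.float64(0.14), 368), (np.float64(0.144), 273), (np.float64(0.148), 259), (np.float64(0.152), 280), (np.float64(0.156), 266), (np.float64(0.16), 422), (np.float64(0.164), 201), (np.float64(0.168), 77), (np.float64(0.172), 76), (np.float64(0.176), 87), (np.float64(0.18), 74), (np.float64(0.184), 100), (np.float64(0.188), 83), (np.float64(0.192), 102), (np.float64(0.196), 252), (np.float64(0.2), 375)]
```

View pics/tc.png

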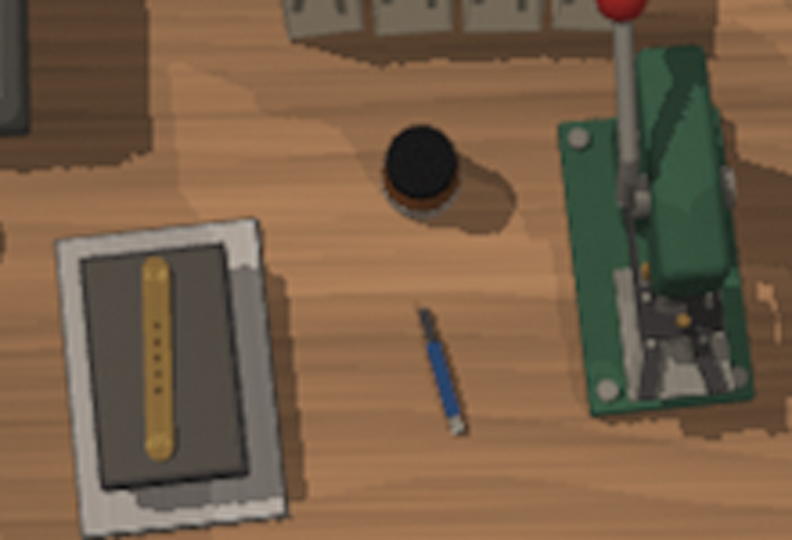

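View pics/sc.png

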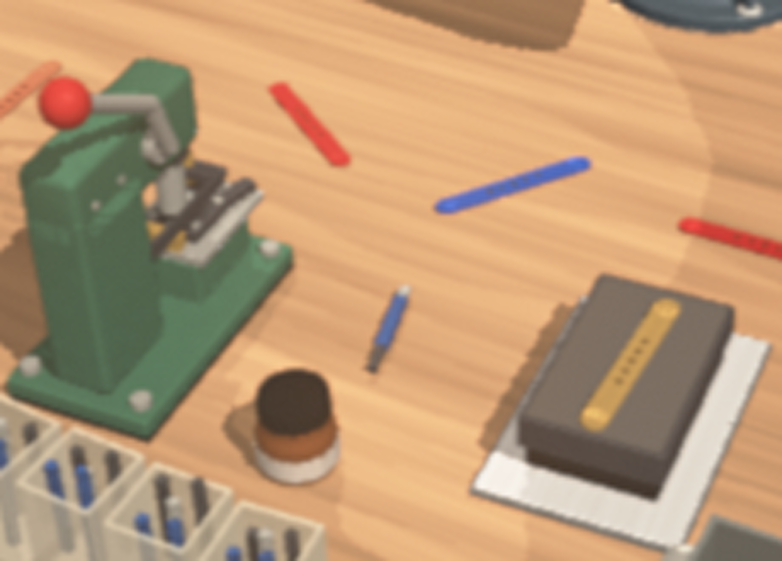

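Run:
```python
from h import *
t=load("top0.npz"); s=load("scene0.npz")
for n,q in (("top",t),("scene",s)):
    P=cloud(q); hsv=cv2.cvtColor(q["frame"],cv2.COLOR_RGB2HSV).astype(int); H,S,V=hsv[...,0],hsv[...,1],hsv[...,2]
    box=(P[...,0]>0.5)&(P[...,0]<0.85)&(P[...,1]>0.05)&(P[...,1]<0.35)
    bench=(P[...,0]>0.45)&(P[...,0]<0.8)&(P[...,1]>-0.1)&(P[...,1]<0.08)&(S>90)&(abs(P[...,2])<0.015)
    print(n,"bench z",np.median(P[...,2][bench]))
    dark=box&(S<70)&(V<125)&(abs(P[...,2]-.052)<.012)
    z=np.median(P[...,2][dark]); print("steel z",z,dark.sum())
    br=box&(H>15)&(H<30)&(S>110)&(abs(P[...,2]-.054)<.015)
    nb,l,st,c=cv2.connectedComponentsWithStats(br.astype(np.uint8)); k=1+np.argmax(st[1:,4]); br=l==k
    print("brass px",st[k],"z",np.median(P[...,2][br]))
    both=(dark|br).astype(np.uint8); both=cv2.morphologyEx(both,cv2.MORPH_CLOSE,np.ones((3,3)))
    nb,l,st,c=cv2.connectedComponentsWithStats(both); k=1+np.argmax(st[1:,4]); both=l==k
    for nm,m,zz in (("steel",both,.053),("brass",br,.0555)):
        v,u=np.nonzero(m); W=cast(q,np.c_[u,v],zz)[:,:2]
        r=cv2.minAreaRect(W.astype(np.float32)*1000); print(nm,[np.round(a,1) for a in r],np.round(cv2.boxPoints(r),1).tolist())
    print(np.round([V[dark].mean(),S[dark].mean()]))
    g=(P[...,0]>0.5)&(P[...,0]<0.95)&(P[...,1]<0)&(P[...,1]>-.3)&(H>60)&(H<95)&(S>90)
    gb=g&(abs(P[...,2]-.017)<.012); v,u=np.nonzero(gb)
    print("base z",np.median(P[...,2][gb])); W=cast(q,np.c_[u,v],.018)[:,:2]
    r=cv2.minAreaRect(W.astype(np.float32)*1000); print("green base",[np.round(a,1) for a in r],np.round(cv2.boxPoints(r),1).tolist())
```

```text
top bench z -0.00025602458315115875
steel z 0.05273793899302673 2365
brass px [245 181   8  57 419] z 0.05546900001664543
steel [array([589.5, 178.7]), array([161.2, 100.8]), np.float64(5.7)] [[504.3999938964844, 220.89999389648438], [514.2999877929688, 120.5999984741211], [674.7000122070312, 136.5], [664.7999877929688, 236.8000030517578]]
brass [array([593.9, 182.6]), array([138.7,  17.1]), np.float64(0.1)] [[524.5, 191.0], [524.5999755859375, 173.89999389648438], [663.2999877929688, 174.1999969482422], [663.2000122070312, 191.3000030517578]]
[78. 41.]
base z 0.020060056349015924
green base [array([ 664.3, -159.4]), array([206.8, 111.4]), np.float64(4.9)] [[556.5, -112.69999694824219], [566.0, -223.60000610351562], [772.0, -206.10000610351562], [762.5999755859375, -95.19999694824219]]
scene bench z -0.001743950586021273
steel z 0.05155398231256856 1087
brass px [351 268  29  39 351] z 0.0543657001521212
steel [array([601.3, 187.5]), array([168.3, 101.5]), np.float64(5.3)] [[512.7999877929688, 230.1999969482422], [522.2000122070312, 129.1999969482422], [689.7999877929688, 144.8000030517578], [680.2999877929688, 245.89999389648438]]
brass [array([596.9, 188. ]), array([139.8,  19.1]), np.float64(1.1)] [[526.7999877929688, 196.1999969482422], [527.2000122070312, 177.10000610351562], [667.0, 179.89999389648438], [666.5999755859375, 198.89999389648438]]
[114.  53.]
base z nan
green base [array([0., 0.]), array([0., 0.]), np.float64(0.0)] [[0.0, 0.0], [0.0, 0.0], [0.0, 0.0], [0.0, 0.0]]
  return _methods._mean(a, axis=axis, dtype=dtype,
  ret = ret.dtype.type(ret / rcount)
```

Run:
```python
from h import *
t=load("top0.npz"); s=load("scene0.npz")
def crop(s,x,y,w,h,k,n): cv2.imwrite(n,cv2.resize(s["frame"][y:y+h,x:x+w,::-1],None,fx=k,fy=k,interpolation=cv2.INTER_CUBIC))
crop(t,360,175,60,55,10,"pics/tp.png"); crop(s,215,215,60,55,10,"pics/sp.png")
P=cloud(t); np.set_printoptions(linewidth=250)
print((P[196:226:2,372:416:2,2]*1000).round().astype(int))
```

```text
[[  21   21   27   66   61  105  109   74   68  103  107  105  109  101  109 1495  105   20   20   17   -4   -8]
 [  20   20   20   70   66   97  108  105  108  113  107  123  120  109  106  103  109  108   17   24   22   -2]
 [  20   19   21   65   61   68  105  109  105  105  111  110  106  111  110  108  106  105   12   17   27   -2]
 [  21   21   17   69   66   68  108  107  104  107  105  103  102  101  100   72   62   62   21   22   23   -2]
 [  19   19   20   61   64   62   76   71   74   61   78   78   65   68   78   77   65   67   22   19   18   -3]
 [  23   22   19   62   71   63   71   76   71   65   59   63   67   69   70   69   65   59   19   19   27   -5]
 [  17   22   21   23   62   63   73   77   66   62   67   69   65   66   69   72   64   67   22   22   19    0]
 [  23   17   17   20   65   60   70   70   70   66   61   66   67   59   72   75   76   71   22   20   24   -2]
 [  19   16   25   21   67   65   75   73   73   71   67   61   63   69   73   71   78   57   26   25   18   -2]
 [  21   20   16   24   67   65   71   73   73   67   69   63   68   65   65   71   71   64   57   23   21   22]
 [  29   30   31   22   72   67   75   74   64   59   66   70   62   69   67   68   76   70   67   34   23   20]
 [  29   25   27   23   64   58   73   71   63   67   64   63   66   65   65   72   75   65   17   18   17   23]
 [  22   27   19   23   62   67   70   71   17   23   21   20   17   17   25   26   15   22   15   21   20   18]
 [  19   23   20   23   18   21   24   18   16   21   19   18   13   15    2    2    1    3    4   -4    2    0]
 [  13   14   13   13    0    3    5    2   -4    1   -3    1   -2    2    1    5   -1    2    4    5    4   -1]]
```

View pics/tp.png

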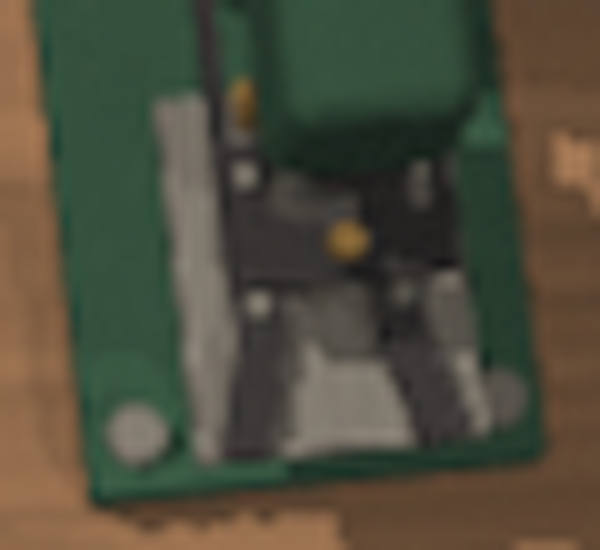

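View pics/sp.png

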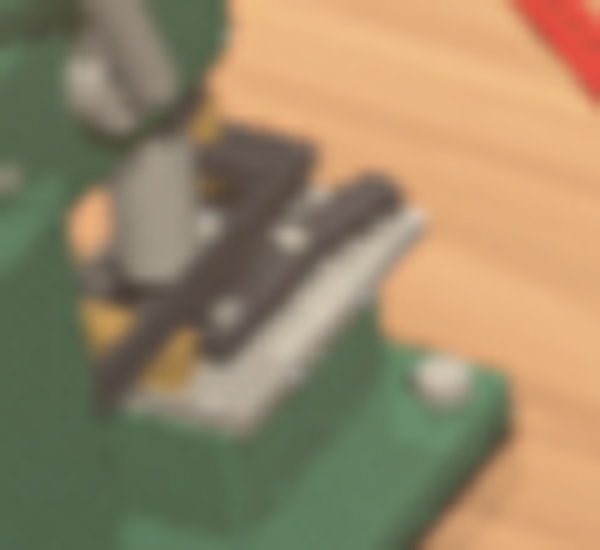

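Run:
```python
from h import *
t=load("top0.npz"); s=load("scene0.npz")
o=lambda c,x0,y0:np.array(c)/10-.45+[x0,y0]
for zb in (.061,.063,.065):
    L,R=cast(t,o([[200,460],[490,433]],360,175),zb)
    d=R-L; print(zb,L.round(4),R.round(4),np.linalg.norm(d[:2]),np.arctan2(d[0],-d[1]),"mid",((L+R)/2).round(4))
    print("button",cast(t,o([[347,240]],360,175),zb+.044).round(4), "bed back-left?",cast(t,o([[158,105]],360,175),zb).round(4))
    # scene: front right-of-image bed corner (left corner at world, front)
    print("scene front left corner",cast(s,o([[425,215]],215,215),zb).round(4),"back left",cast(s,o([[245,425]],215,215),zb).round(4))
# base front edge line and plate
for z in (.018,):
    print("base FL,FR",cast(t,o([[95,500],[545,455]],360,175),z).round(4))
```

```text
0.061 [ 0.559  -0.1346  0.061 ] [ 0.5645 -0.2049  0.061 ] 0.07053603870662313 0.07823507123460031 mid [ 0.5618 -0.1697  0.061 ]
button [[ 0.6035 -0.1662  0.105 ]] bed back-left? [[ 0.6469 -0.127   0.061 ]]
scene front left corner [[ 0.5584 -0.1304  0.061 ]] back left [[ 0.6491 -0.1216  0.061 ]]
0.063 [ 0.5587 -0.1344  0.063 ] [ 0.5642 -0.2046  0.063 ] 0.07043768813471932 0.07823507123459987 mid [ 0.5614 -0.1695  0.063 ]
button [[ 0.6031 -0.166   0.107 ]] bed back-left? [[ 0.6464 -0.1268  0.063 ]]
scene front left corner [[ 0.5606 -0.1287  0.063 ]] back left [[ 0.651  -0.1199  0.063 ]]
0.065 [ 0.5583 -0.1342  0.065 ] [ 0.5638 -0.2043  0.065 ] 0.07033933756281553 0.07823507123460098 mid [ 0.5611 -0.1692  0.065 ]
button [[ 0.6027 -0.1657  0.109 ]] bed back-left? [[ 0.646  -0.1266  0.065 ]]
scene front left corner [[ 0.5627 -0.1271  0.065 ]] back left [[ 0.653  -0.1183  0.065 ]]
base FL,FR [[ 0.5566 -0.1127  0.018 ]
 [ 0.5662 -0.225   0.018 ]]
```

```bash
cat >> h.py <<'E'
from scipy.spatial.transform import Rotation as Ro
def state():
    from workcell import ctrl
    o=ctrl.observe(); R=Ro.from_euler('xyz',o['orientation']).as_matrix(); return o,R
def plan(p,zang,n=None,o=None):
    """to go: world target p (TCP), tool x down, tool z at world angle zang (rad). prints total turn & shift in current axes, and shift in final axes"""
    o,R=state(); zt=np.array([np.cos(zang),np.sin(zang),0]); xt=np.array([0,0,-1.]); Rt=np.c_[xt,np.cross(zt,xt),zt]
    rv=Ro.from_matrix(R.T@Rt).as_rotvec(degrees=True); d=np.array(p)-o['tcp_pos']
    print("t",round(o['t'],2),"tcp",o['tcp_pos'].round(4),"F",o['contact_force'].round(2),"w",round(o['width'],4))
    print("turn deg",rv.round(2),"shift now-axes",(R.T@d).round(4),"target-axes",(Rt.T@d).round(4))
def zang(): 
    o,R=state(); return np.arctan2(R[1,2],R[0,2])
E
python3 - <<'E'
from h import *
o,R=state(); print(R.round(3),zang()); 
for a in (np.pi/2,-np.pi/2): plan([0.60,0.185,0.2],a)
E
```

```text
[[-0.001  0.91   0.414]
 [ 0.002  0.414 -0.91 ]
 [-1.     0.    -0.002]] -1.1439825430018788
t 0.1 tcp [ 0.2586 -0.5683  0.2217] F [ 0.2  -0.2  -0.12] w 0.0867
turn deg [-1.5555e+02 -1.0000e-02 -1.6000e-01] shift now-axes [ 0.0229  0.6226 -0.5443] target-axes [ 0.0217 -0.3414  0.7533]
t 0.1 tcp [ 0.2586 -0.5683  0.2217] F [ 0.2  -0.2  -0.12] w 0.0867
turn deg [24.45 -0.12  0.  ] shift now-axes [ 0.0229  0.6226 -0.5443] target-axes [ 0.0217  0.3414 -0.7533]
```

```bash
python3 -m jog '[[8.2,0,0,-0.03,0,0,0],[8.2,0,0,-0.03,0,0,0],[8.1,0,0,-0.02,0,0,0],[0,0,0,0,0.024,-0.054,0],[0,0,0,0,0.024,-0.054,0],[0,0,0,0,0.024,-0.054,0],[0,0,0,0,0.024,-0.054,0],[0,0,0,0,0.024,-0.054,0],[0,0,0,0,0.024,-0.054,0],[0,0,0,0,0.024,-0.054,0]]' 20; python3 -c "
from h import *
plan([0.62,0.185,0.08],-np.pi/2)"
```

```text
t: 1.35
tcp_pos: [0.4354, -0.185, 0.3015]
orientation: [-2.944, 1.562, 1.743]
contact_force: [1.5, 0.3, -0.7]
width: 0.0019
t 1.35 tcp [ 0.4354 -0.185   0.3015] F [ 1.49  0.34 -0.67] w 0.0019
turn deg [-1.45 -0.51  0.1 ] shift now-axes [ 0.2245  0.1756 -0.3725] target-axes [ 0.2215  0.1846 -0.37  ]
```

```bash
python3 -m jog '[[-1.4,0,0,0,0.024,-0.054,0],[0,0,0,0,0.025,-0.053,0],[0,0,0,0.02,0.026,-0.053,0],[0,0,0,0.02,0.026,-0.053,0],[0,0,0,0.03,0.026,-0.053,0],[0,0,0,0.03,0.026,-0.053,0],[0,0,0,0.03,0.026,-0.05,0],[0,0,0,0.03,0,0,0],[0,0,0,0.02,0,0,0],[0,0,0,0,0,0,0]]'
python3 - <<'E'
from h import *
plan([0.617,0.184,0.0555],-np.pi/2)
from workcell import ctrl
for n in ("scene","top"):
    s=ctrl.snapshot(n); np.savez(f"{n}1.npz",**s)
    o=ctrl.observe(); p=proj(s,o['tcp_pos'][None])[0]; print(n,p)
    x,y=int(p[0])-60,int(p[1])-45
    cv2.imwrite(f"pics/{n}1.png",cv2.resize(s["frame"][y:y+90,x:x+120,::-1],None,fx=6,fy=6,interpolation=cv2.INTER_CUBIC)); print(x,y)
E
```

```text
t: 2.6
tcp_pos: [0.6124, 0.1878, 0.1237]
orientation: [-2.774, 1.564, 1.947]
contact_force: [0.0, -0.6, 0.8]
width: 0.0005
t 2.6 tcp [0.6124 0.1878 0.1237] F [ 0.03 -0.57  0.82] w 0.0005
turn deg [ 0.46 -0.38  0.15] shift now-axes [0.0681 0.0047 0.0043] target-axes [0.0682 0.0046 0.0038]
scene [363.43091836 266.51971449]
303 221
top [242.83400016 194.62206532]
182 149
```

View pics/scene1.png

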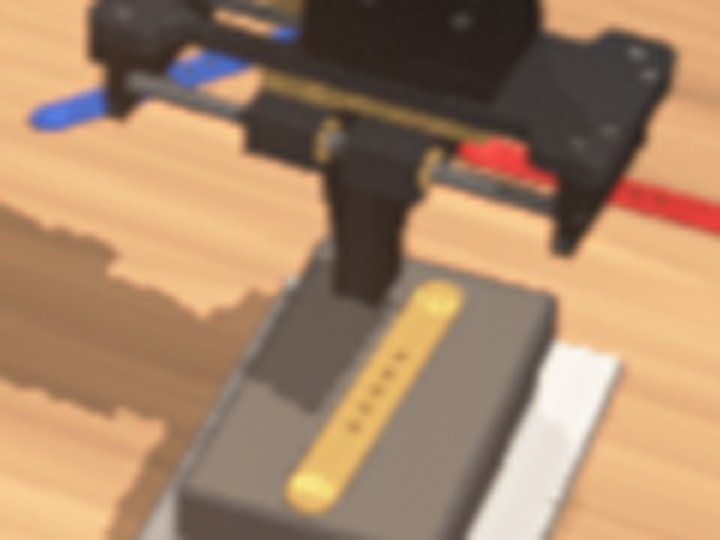

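View pics/top1.png

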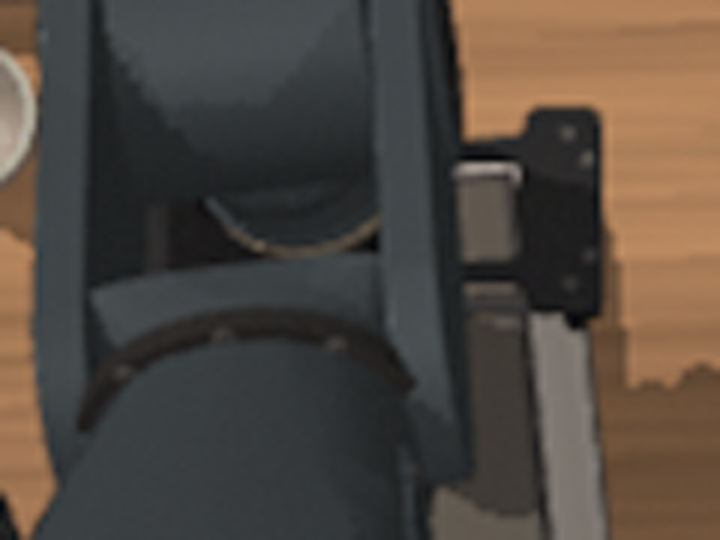

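```bash
python3 -m jog '[[0.46,-0.38,0.15,0.015,0.0015,0.001,0],[0,0,0,0.015,0.0015,0.001,0],[0,0,0,0.015,0.001,0.001,0],[0,0,0,0.008,0.001,0,0],[0,0,0,0.004,0,0,0],[0,0,0,0,0,0,0],[0,0,0,0,0,0,0],[0,0,0,0,0,0,0],[0,0,0,0,0,0,0],[0,0,0,0,0,0,0]]'; python3 -c "
from h import *
plan([0.617,0.184,0.0555],-np.pi/2);plan([0.617,0.184,0.0555],-np.pi/2)"
```

```text
t: 3.95
tcp_pos: [0.6222, 0.1838, 0.0687]
orientation: [1.637, 1.559, 0.063]
contact_force: [-0.6, 0.7, -0.5]
width: 0.0005
t 3.95 tcp [0.6222 0.1838 0.0687] F [-0.64  0.66 -0.45] w 0.0005
turn deg [-0.16 -0.04 -0.65] shift now-axes [ 0.0132 -0.0054 -0.0002] target-axes [ 0.0132 -0.0052 -0.0002]
t 3.95 tcp [0.6222 0.1838 0.0687] F [-0.64  0.66 -0.45] w 0.0005
turn deg [-0.16 -0.04 -0.65] shift now-axes [ 0.0132 -0.0054 -0.0002] target-axes [ 0.0132 -0.0052 -0.0002]
```

```bash
python3 -m jog '[[0,0,-0.5,0.004,-0.003,0,0],[0,0,0,0.004,-0.002,0,0],[0,0,0,0.001,0,0,0],[0,0,0,0.001,0,0,0],[0,0,0,0,0,0,0],[0,0,0,0,0,0,0],[0,0,0,0,0,0,0],[0,0,0,0,0,0,0],[0,0,0,0,0,0,0],[0,0,0,0,0,0,0]]'; python3 -c "
from h import *
plan([0.617,0.184,0.0555],-np.pi/2)"
```

```text
t: 5.2
tcp_pos: [0.617, 0.1838, 0.0581]
orientation: [1.906, 1.568, 0.332]
contact_force: [-0.4, -0.3, 0.5]
width: 0.0004
t 5.2 tcp [0.617  0.1838 0.0581] F [-0.43 -0.34  0.49] w 0.0004
turn deg [-0.16 -0.04 -0.13] shift now-axes [ 0.0026 -0.     -0.0002] target-axes [ 0.0026 -0.     -0.0002]
```

```bash
python3 -m jog '[[0,0,0,0.0004,0,0,0],[0,0,0,0.0004,0,0,0],[0,0,0,0.0004,0,0,0],[0,0,0,0.0003,0,0,0],[0,0,0,0.0003,0,0,0],[0,0,0,0,0,0,0],[0,0,0,0,0,0,0],[0,0,0,0,0,0,0],[0,0,0,0,0,0,0],[0,0,0,0,0,0,0]]'; python3 -c "
from h import *
plan([0.617,0.184,0.0555],-np.pi/2)"
```

```text
t: 6.45
tcp_pos: [0.617, 0.1838, 0.0565]
orientation: [1.895, 1.568, 0.321]
contact_force: [-0.3, 0.8, 1.6]
width: 0.0004
t 6.45 tcp [0.617  0.1838 0.0565] F [-0.3   0.84  1.63] w 0.0004
turn deg [-0.16 -0.04 -0.13] shift now-axes [ 0.001  -0.     -0.0002] target-axes [ 0.001  -0.     -0.0002]
```

```bash
python3 -m jog '[[0,0,0,0.0002,0,0,0],[0,0,0,0.0002,0,0,0],[0,0,0,0.0002,0,0,0],[0,0,0,0,0,0,0],[0,0,0,0,0,0,0],[0,0,0,0,0,0,0],[0,0,0,0,0,0,0],[0,0,0,0,0,0,0],[0,0,0,0,0,0,0],[0,0,0,0,0,0,0]]'; python3 -c "
from h import *
plan([0.617,0.184,0.0555],-np.pi/2)"
```

```text
t: 7.7
tcp_pos: [0.617, 0.1839, 0.0564]
orientation: [1.867, 1.568, 0.294]
contact_force: [-0.1, -0.7, 1.6]
width: 0.0003
t 7.7 tcp [0.617  0.1839 0.0564] F [-0.14 -0.72  1.55] w 0.0003
turn deg [-0.15 -0.04 -0.13] shift now-axes [ 0.0009 -0.     -0.0001] target-axes [ 0.0009 -0.     -0.0001]
```

```bash
python3 -m jog '[[0,0,0,0.0003,0,0,0],[0,0,0,0.0003,0,0,0],[0,0,0,0.0003,0,0,0],[0,0,0,0.0003,0,0,0],[0,0,0,0.0003,0,0,0],[0,0,0,0.0003,0,0,0],[0,0,0,0.0003,0,0,0],[0,0,0,0.0003,0,0,0],[0,0,0,0.0003,0,0,0],[0,0,0,0.0003,0,0,0]]'; python3 -c "
from h import *
plan([0.617,0.184,0.0555],-np.pi/2)"
```

```text
t: 8.95
tcp_pos: [0.6178, 0.184, 0.0562]
orientation: [1.764, 1.566, 0.191]
contact_force: [-1.1, 0.9, 4.9]
width: 0.0006
t 8.95 tcp [0.6178 0.184  0.0562] F [-1.05  0.89  4.85] w 0.0006
turn deg [-0.13 -0.05 -0.27] shift now-axes [ 0.0007 -0.0008  0.    ] target-axes [ 0.0007 -0.0008  0.    ]
```

```bash
python3 -m jog '[[0,0,0,0.0003,-0.001,0,0],[0,0,0,0.0003,-0.002,0,0],[0,0,0,0.0003,-0.002,0,0],[0,0,0,0.0003,-0.002,0,0],[0,0,0,0.0003,-0.002,0,0],[0,0,0,0.0003,-0.002,0,0],[0,0,0,0.0003,-0.002,0,0],[0,0,0,0.0003,-0.002,0,0],[0,0,0,0.0003,-0.002,0,0],[0,0,0,0.0003,-0.002,0,0]]'
python3 - <<'E'
from h import *
plan([0.565,0.184,0.0555],-np.pi/2)
from workcell import ctrl
s=ctrl.snapshot("scene"); np.savez("scene2.npz",**s)
x,y=303,221
cv2.imwrite("pics/scene2.png",cv2.resize(s["frame"][y:y+90,x:x+120,::-1],None,fx=6,fy=6,interpolation=cv2.INTER_CUBIC))
E
```

```text
t: 10.2
tcp_pos: [0.6056, 0.1847, 0.0563]
orientation: [1.7, 1.548, 0.127]
contact_force: [0.7, -0.2, 6.0]
width: 0.0004
t 10.2 tcp [0.6056 0.1847 0.0563] F [ 0.73 -0.25  5.97] w 0.0004
turn deg [-0.16 -0.17 -1.31] shift now-axes [-0.0002 -0.0406  0.0008] target-axes [ 0.0008 -0.0406  0.0007]
```

View pics/scene2.png

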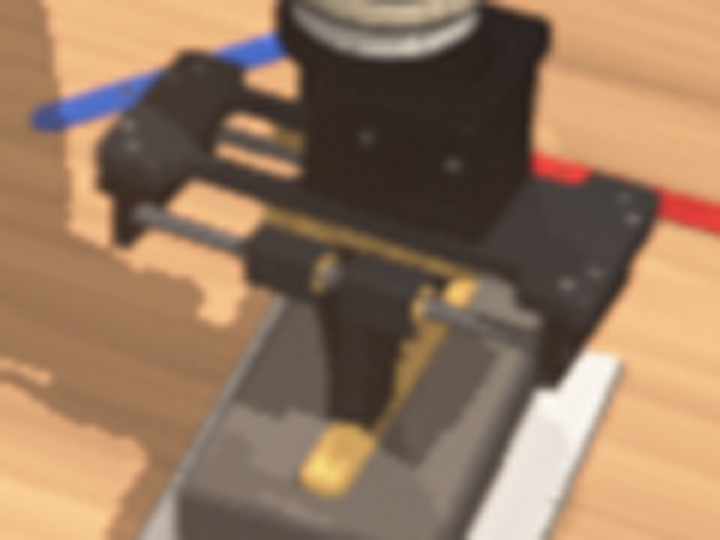

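```bash
python3 -m jog '[[0,0,-0.2,0.0003,-0.003,0,0],[0,0,-0.2,0.0003,-0.003,0,0],[0,0,-0.2,0.0003,-0.003,0,0],[0,0,-0.2,0.0003,-0.003,0,0],[0,0,-0.2,0.0003,-0.003,0,0],[0,0,-0.2,0.0003,-0.003,0,0],[0,0,-0.2,0.0003,-0.003,0,0],[0,0,-0.2,0.0003,-0.003,0,0],[0,0,-0.2,0.0003,-0.003,0,0],[0,0,-0.2,0.0003,-0.003,0,0]]'
python3 - <<'E'
from h import *
plan([0.565,0.184,0.0555],-np.pi/2)
from workcell import ctrl
s=ctrl.snapshot("scene"); np.savez("scene2.npz",**s)
x,y=303,221
cv2.imwrite("pics/scene3.png",cv2.resize(s["frame"][y:y+90,x:x+120,::-1],None,fx=6,fy=6,interpolation=cv2.INTER_CUBIC))
E
```

```text
t: 11.5
tcp_pos: [0.58, 0.1856, 0.0562]
orientation: [2.858, 1.566, 1.285]
contact_force: [1.4, -0.8, 5.8]
width: 0.0003
t 11.5 tcp [0.58   0.1856 0.0562] F [ 1.36 -0.8   5.77] w 0.0003
turn deg [-0.16 -0.29 -0.08] shift now-axes [ 0.0006 -0.015   0.0017] target-axes [ 0.0007 -0.015   0.0016]
```

View pics/scene3.png

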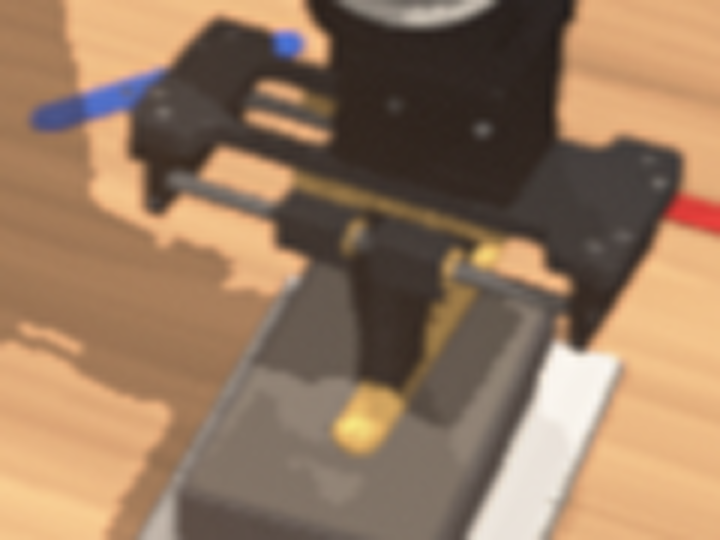

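```bash
python3 -m jog '[[0,0,-0.2,0.0003,-0.003,0.0001,0],[0,0,-0.2,0.0003,-0.003,0.0001,0],[0,0,-0.2,0.0003,-0.003,0.0001,0],[0,0,-0.2,0.0003,-0.003,0.0001,0],[0,0,-0.2,0.0003,-0.003,0.0001,0],[0,0,-0.2,0.0003,-0.003,0.0001,0],[0,0,-0.2,0.0003,-0.003,0.0001,0],[0,0,-0.2,0.0003,-0.003,0.0001,0],[0,0,-0.2,0.0003,-0.003,0.0001,0],[0,0,0,0.0002,0,0,0]]'
python3 - <<'E'
from h import *
plan([0.565,0.184,0.0555],-np.pi/2)
E
```

```text
t: 12.8
tcp_pos: [0.5565, 0.1857, 0.0562]
orientation: [-1.938, 1.551, 2.771]
contact_force: [-0.1, -0.0, 5.5]
width: 0.0005
t 12.8 tcp [0.5565 0.1857 0.0562] F [-0.06 -0.04  5.5 ] w 0.0005
turn deg [-0.18 -0.4   1.04] shift now-axes [0.0005 0.0085 0.0017] target-axes [0.0007 0.0085 0.0017]
```

```bash
python3 -m jog '[[0,0,0,-0.003,0,0,0],[0,0,0,-0.01,0,0,0],[0,0,1,-0.03,0,0,0],[0,0,0,-0.05,0,0,0],[0,0,0,-0.01,-0.02,-0.01,0.4],[0,0,0,0,-0.04,-0.04,0.4],[0,0,0,0,-0.03,-0.04,0.4],[0,0,0,0,-0.03,-0.04,0.4],[0,0,0,0,0,-0.04,0.4],[0,0,0,0,0,0,0.4]]'
python3 - <<'E'
from h import *
plan([0.484,0.185,0.0375],-np.pi/2)
from workcell import ctrl
for n in ("scene","top"):
    s=ctrl.snapshot(n); np.savez(f"{n}4.npz",**s)
    x,y=(310,220) if n=="scene" else (190,150)
    cv2.imwrite(f"pics/{n}4.png",cv2.resize(s["frame"][y:y+110,x:x+140,::-1],None,fx=5,fy=5,interpolation=cv2.INTER_CUBIC))
E
```

```text
t: 14.05
tcp_pos: [0.4218, 0.3577, 0.16]
orientation: [-1.633, 1.547, 3.075]
contact_force: [1.1, 0.4, -0.4]
width: 0.0345
t 14.05 tcp [0.4218 0.3577 0.16  ] F [ 1.14  0.37 -0.38] w 0.0345
turn deg [-0.26 -0.09  1.34] shift now-axes [0.1208 0.0658 0.1726] target-axes [0.1225 0.0622 0.1727]
```

View pics/scene4.png

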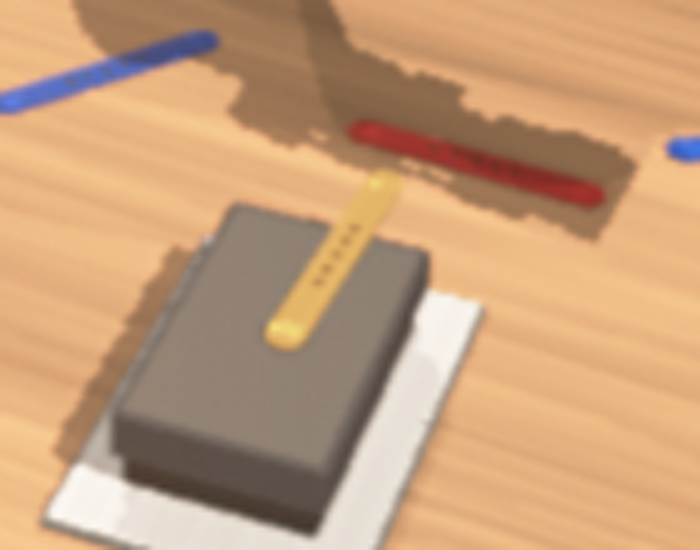

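View pics/top4.png

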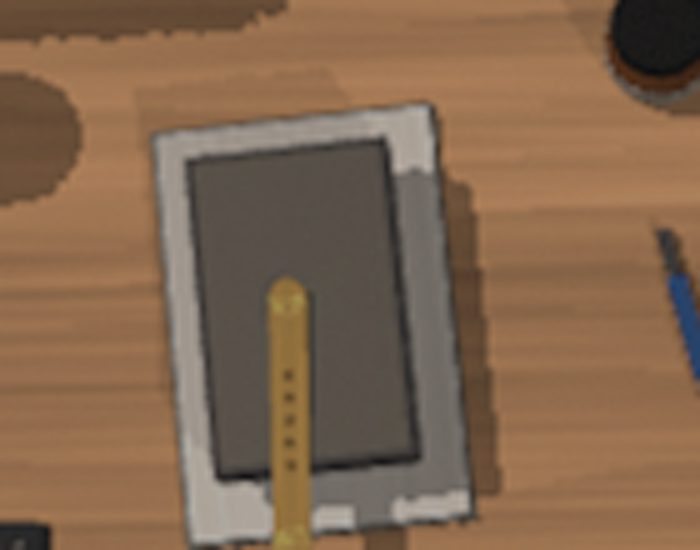

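```bash
cat >> h.py <<'E'
def brass(q,box,zz):
    H,S,V=cv2.split(cv2.cvtColor(q["frame"],cv2.COLOR_RGB2HSV)); x,y,w,h=box
    m=np.zeros((480,640),np.uint8); m[y:y+h,x:x+w]=1
    m&=((H>19)&(H<30)&(S>110)&(V>60)).astype(np.uint8)
    nb,l,st,c=cv2.connectedComponentsWithStats(m); k=1+np.argmax(st[1:,4])
    v,u=np.nonzero(l==k); W=cast(q,np.c_[u,v],zz)[:,:2]*1000
    r=cv2.minAreaRect(W.astype(np.float32)); return st[k],[np.round(a,1) for a in r],np.round(cv2.boxPoints(r),1).tolist()
E
python3 - <<'E'
from h import *
print(*brass(load("top4.npz"),(235,190,25,90),.0565),sep="\n")
print(*brass(load("scene4.npz"),(355,245,50,50),.0565),sep="\n")
E
```

```text
[245 255   7   5  21]
[array([475.6, 184.1]), array([ 8.8, 15.1]), np.float64(13.3)]
[[469.6000061035156, 190.39999389648438], [473.0, 175.6999969482422], [481.6000061035156, 177.8000030517578], [478.1000061035156, 192.39999389648438]]
[364 283   7   5  25]
[array([593.9, 190.2]), array([14.6, 12.5]), np.float64(79.9)]
[[586.4000244140625, 184.10000610351562], [598.7000122070312, 181.89999389648438], [601.2999877929688, 196.3000030517578], [589.0, 198.5]]
```

```bash
sed -i 's/(H>19)/(H>=HMIN)/; s/def brass(q,box,zz)/def brass(q,box,zz,HMIN=16)/' h.py
python3 - <<'E'
from h import *
for p,(u,v) in (("top4.npz",(247,225)),("top4.npz",(240,268)),("scene4.npz",(375,275)),("scene4.npz",(395,262))):
    q=load(p); print(p,cv2.cvtColor(q["frame"],cv2.COLOR_RGB2HSV)[v,u])
for h in (16,17,18):
  print(h)
  print(*brass(load("top4.npz"),(235,190,25,90),.0565,h),sep="\n")
  print(*brass(load("scene4.npz"),(355,245,50,50),.0565,h),sep="\n")
E
```

```text
top4.npz [ 17 149 101]
top4.npz [ 14 124 154]
scene4.npz [ 18 140 223]
scene4.npz [ 15 112 236]
16
[244 206   9  57 433]
[array([532.3, 183.7]), array([137. ,  19.2]), np.float64(0.1)]
[[463.79998779296875, 193.1999969482422], [463.8999938964844, 174.0], [600.9000244140625, 174.3000030517578], [600.7999877929688, 193.5]]
[363 254  29  36 339]
[array([536.8, 194.7]), array([140.9,  30.8]), np.float64(2.8)]
[[465.6000061035156, 206.60000610351562], [467.20001220703125, 175.8000030517578], [607.9000244140625, 182.8000030517578], [606.2999877929688, 213.60000610351562]]
17
[244 206   9  57 429]
[array([532.4, 183.7]), array([136.9,  19.2]), np.float64(0.1)]
[[463.8999938964844, 193.1999969482422], [463.8999938964844, 174.0], [600.9000244140625, 174.3000030517578], [600.7999877929688, 193.5]]
[363 254  29  36 321]
[array([537.5, 189.9]), array([139.9,  21.4]), np.float64(0.4)]
[[467.3999938964844, 200.10000610351562], [467.6000061035156, 178.6999969482422], [607.5, 179.6999969482422], [607.4000244140625, 201.0]]
18
[244 206   8  56 387]
[array([533.5, 184.8]), array([134.6,  17. ]), np.float64(0.1)]
[[466.20001220703125, 193.1999969482422], [466.29998779296875, 176.1999969482422], [600.7999877929688, 176.5], [600.7999877929688, 193.5]]
[363 255  28  35 270]
[array([538.3, 190.2]), array([134.3,  18.7]), np.float64(1.4)]
[[470.8999938964844, 198.0], [471.3999938964844, 179.1999969482422], [605.7000122070312, 182.5], [605.2000122070312, 201.1999969482422]]
```

```bash
python3 -m jog '[[-0.2,0,0.6,0,0.02,0.05,0.5],[0,0,0,0,0.02,0.05,0.5],[0,0,0,0,0.02,0.05,0.5],[0,0,0,0.01,0.003,0.022,0.5],[0,0,0,0,0,0,0.5],[0,0,0,0,0,0,0.5],[0,0,0,0,0,0,0.5],[0,0,0,0,0,0,0.5],[0,0,0,0,0,0,0.5],[0,0,0,0,0,0,0.5]]'
python3 - <<'E'
from h import *
plan([0.484,0.184,0.036],-np.pi/2)
E
```

```text
t: 15.4
tcp_pos: [0.4808, 0.1748, 0.1474]
orientation: [-1.452, 1.549, -3.028]
contact_force: [-0.8, -0.0, -0.0]
width: 0.0434
t 15.4 tcp [0.4808 0.1748 0.1474] F [-0.84 -0.01 -0.03] w 0.0434
turn deg [-0.31  0.14  1.22] shift now-axes [ 0.1113  0.0055 -0.0095] target-axes [ 0.1114  0.0032 -0.0092]
```

```bash
python3 -m jog '[[-0.2,0.1,1.2,0,0.003,-0.009,0.5],[0,0,0,0.02,0,0,0.5],[0,0,0,0.03,0,0,0.5],[0,0,0,0.02,0,0,0.5],[0,0,0,0.005,0,0,0.5],[0,0,0,0,0,0,0.5],[0,0,0,0,0,0,0.5],[0,0,0,0,0,0,0.5],[0,0,0,0,0,0,0.5],[0,0,0,0,0,0,0.5]]'
python3 - <<'E'
from h import *
plan([0.484,0.184,0.036],-np.pi/2)
E
```

```text
t: 16.65
tcp_pos: [0.4878, 0.188, 0.074]
orientation: [1.723, 1.557, 0.153]
contact_force: [-0.3, 0.4, -0.6]
width: 0.0435
t 16.65 tcp [0.4878 0.188  0.074 ] F [-0.29  0.38 -0.58] w 0.0435
turn deg [ 0.03 -0.12 -0.76] shift now-axes [ 0.0379 -0.0043  0.004 ] target-axes [ 0.038  -0.0038  0.004 ]
```

```bash
python3 -m jog '[[0,0,-0.5,0,-0.003,0.003,0.5],[0,0,0,0,0,0,0.5],[0,0,0,0.01,0,0,0.5],[0,0,0,0.01,0,0,0.5],[0,0,0,0.01,0,0,0.5],[0,0,0,0.004,0,0,0.5],[0,0,0,0.001,0,0,0.5],[0,0,0,0,0,0,0.5],[0,0,0,0,0,0,0.5],[0,0,0,0,0,0,0.5]]'
python3 - <<'E'
from h import *
plan([0.484,0.184,0.036],-np.pi/2)
from workcell import ctrl
for n in ("scene","top"):
    s=ctrl.snapshot(n); np.savez(f"{n}5.npz",**s)
    x,y=(310,200) if n=="scene" else (190,180)
    cv2.imwrite(f"pics/{n}5.png",cv2.resize(s["frame"][y:y+110,x:x+140,::-1],None,fx=5,fy=5,interpolation=cv2.INTER_CUBIC))
E
```

```text
t: 17.9
tcp_pos: [0.4846, 0.1847, 0.0361]
orientation: [2.107, 1.567, 0.537]
contact_force: [-0.4, -0.1, -0.1]
width: 0.0435
t 17.9 tcp [0.4846 0.1847 0.0361] F [-0.4  -0.15 -0.08] w 0.0435
turn deg [ 0.02 -0.11 -0.18] shift now-axes [ 0.0001 -0.0006  0.0007] target-axes [ 0.0001 -0.0006  0.0007]
```

View pics/scene5.png

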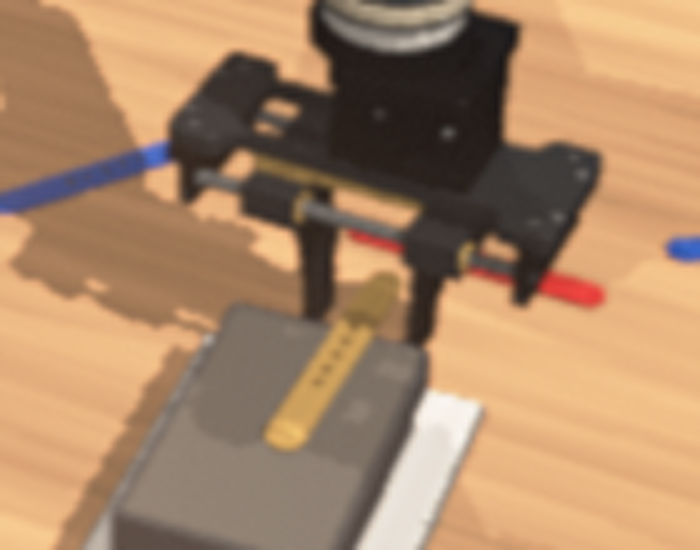

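View pics/top5.png

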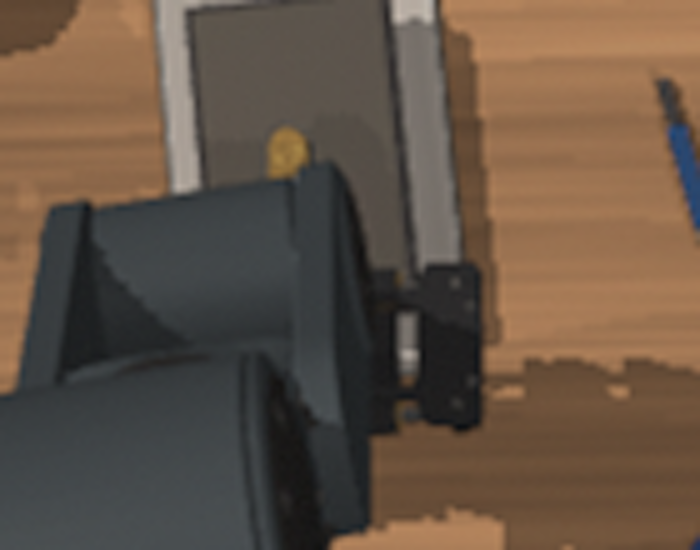

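```bash
python3 -m jog '[[0,0,0,0,0,0,0.35],[0,0,0,0,0,0,0.3],[0,0,0,0,0,0,0.25],[0,0,0,0,0,0,0.2],[0,0,0,0,0,0,0.1],[0,0,0,0,0,0,0],[0,0,0,0,0,0,0],[0,0,0,0,0,0,0],[0,0,0,0,0,0,0],[0,0,0,0,0,0,0]]' 40
python3 - <<'E'
from h import *
plan([0.484,0.184,0.036],-np.pi/2)
E
```

```text
t: 19.25
tcp_pos: [0.4847, 0.1847, 0.0363]
orientation: [2.066, 1.567, 0.495]
contact_force: [0.6, 0.0, -0.1]
width: 0.0162
t 19.25 tcp [0.4847 0.1847 0.0363] F [ 0.59  0.04 -0.13] w 0.0162
turn deg [ 0.02 -0.11 -0.21] shift now-axes [ 0.0003 -0.0007  0.0007] target-axes [ 0.0003 -0.0007  0.0007]
```

```bash
python3 -m jog '[[0,0,0,-0.002,0,0,0],[0,0,0,-0.005,0,0,0],[0,0,0,-0.01,0,0,0],[0,0,0,-0.015,0,0,0],[0,0,0,-0.02,0,0,0],[0,0,0,-0.02,0,0,0],[0,0,0,-0.01,0,0,0],[0,0,0,0,0,0,0],[0,0,0,0,0,0,0],[0,0,0,0,0,0,0]]'
python3 - <<'E'
from h import *
plan([0.484,0.184,0.036],-np.pi/2)
from workcell import ctrl
for n in ("scene","top"):
    s=ctrl.snapshot(n); np.savez(f"{n}6.npz",**s)
    x,y=(310,180) if n=="scene" else (190,180)
    cv2.imwrite(f"pics/{n}6.png",cv2.resize(s["frame"][y:y+110,x:x+140,::-1],None,fx=5,fy=5,interpolation=cv2.INTER_CUBIC))
E
```

```text
t: 20.5
tcp_pos: [0.4839, 0.1845, 0.1243]
orientation: [2.01, 1.566, 0.44]
contact_force: [0.2, 0.0, -1.2]
width: 0.0167
t 20.5 tcp [0.4839 0.1845 0.1243] F [ 0.17  0.02 -1.21] w 0.0167
turn deg [ 0.02 -0.12 -0.25] shift now-axes [ 0.0883 -0.0003  0.0007] target-axes [0.0883 0.0001 0.0005]
```

View pics/scene6.png

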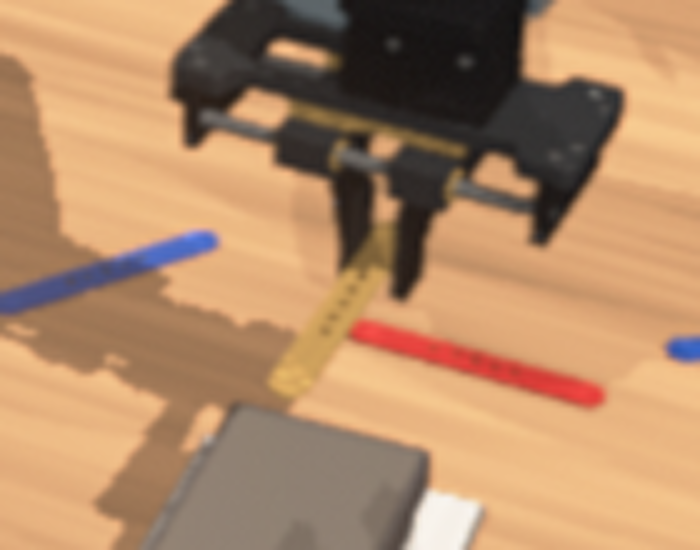

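View pics/top6.png

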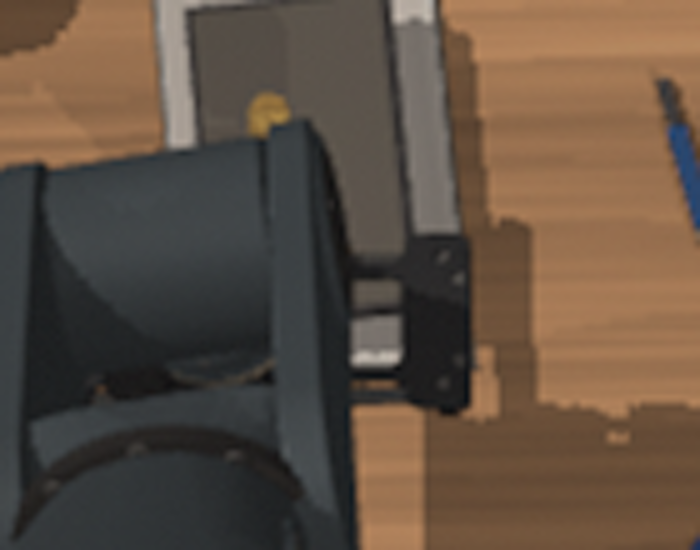

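```bash
cat >> h.py <<'E'
def fitblank(q,box,HMIN=17,zr=(.1,.2)):
    H,S,V=cv2.split(cv2.cvtColor(q["frame"],cv2.COLOR_RGB2HSV)); x,y,w,h=box
    m=np.zeros((480,640),bool); m[y:y+h,x:x+w]=1; P=cloud(q)
    m&=(H>=HMIN)&(H<30)&(S>100)&(P[...,2]>zr[0])&(P[...,2]<zr[1])
    nb,l,st,c=cv2.connectedComponentsWithStats(m.astype(np.uint8)); m=l==1+np.argmax(st[1:,4]); p=P[m]
    A=np.c_[p[:,0]-p[:,0].mean(),p[:,1]-p[:,1].mean(),np.ones(len(p))]; c,*_=np.linalg.lstsq(A,p[:,2],rcond=None)
    l=np.vstack([p]); yx=np.polyfit(p[:,0],p[:,1],1)
    print("n",len(p),"mean",p.mean(0).round(4),"dz/dx,dz/dy",c[:2].round(4),"yaw",yx[0].round(4),"min",p.min(0).round(4),"max",p.max(0).round(4)); return m
E
python3 - <<'E'
from h import *
q=load("scene6.npz"); m=fitblank(q,(360,220,35,45)); v,u=np.nonzero(m); print(u.min(),u.max(),v.min(),v.max())
W=cast(q,np.c_[u,v],.1438)[:,:2]*1000; r=cv2.minAreaRect(W.astype(np.float32)); print(r,cv2.boxPoints(r))
q=load("top6.npz"); m=fitblank(q,(235,195,18,18)); v,u=np.nonzero(m)
print(cast(q,np.c_[u,v],.1438).min(0),cast(q,np.c_[u,v],.1438).max(0))
E
```

```text
n 283 mean [0.5401 0.1871 0.142 ] dz/dx,dz/dy [-0.0221  0.1449] yaw 0.0272 min [0.4714 0.1758 0.1379] max [0.6024 0.1972 0.1624]
364 389 225 259
((538.5911254882812, 187.7921905517578), (136.8232879638672, 19.193340301513672), 0.9024760127067566) [[470.03683 196.31015]
 [470.33908 177.1192 ]
 [607.1454  179.27423]
 [606.84314 198.46518]]
n 46 mean [0.5929 0.1852 0.1418] dz/dx,dz/dy [0.1103 0.    ] yaw -0.3413 min [0.5837 0.1758 0.1338] max [0.6003 0.1923 0.1474]
[0.58356192 0.17579369 0.1438    ] [0.59993995 0.19179834 0.1438    ]
```

Run:
```python
from h import *
plan([0.424,-0.1814,0.124],-np.pi/2+.086)
q=load("top0.npz"); P=cloud(q); H,S,V=cv2.split(cv2.cvtColor(q["frame"],cv2.COLOR_RGB2HSV))
# bed strip left of guides and front trapezoid, orig pixels
import itertools
def poly(c):
    m=np.zeros((480,640),np.uint8); cv2.fillPoly(m,[(np.array(c)/10-.45+[360,175]).round().astype(int)],1); return m>0
for nm,c in (("left strip",[[170,120],[200,120],[215,250],[225,430],[205,430]]),("front",[[310,380],[380,380],[405,430],[300,435]])):
    m=poly(c); z=P[...,2][m]; print(nm,m.sum(),np.median(z),z.mean(),z.std()/m.sum()**.5)
```

```text
t 20.6 tcp [0.4839 0.1845 0.1243] F [-0.74  0.08 -0.63] w 0.0161
turn deg [-4.91 -0.11 -0.25] shift now-axes [-0.0007 -0.06    0.3659] target-axes [ 3.000e-04 -9.110e-02  3.594e-01]
left strip 114 0.0648686790265168 0.06456729772551578 0.0003166554773756567
front 57 0.06488150050313483 0.06501666820610554 0.000415374176779208
```

```bash
python3 -m jog '[[0,0,0.4,0,-0.03,0.01,0],[-1,0,0.3,0,-0.03,0.03,0],[-1,0,0.3,0,0,0.04,0],[-1,0,0,0,0,0.045,0],[-1,0,0,0,0,0.045,0],[-0.9,0,0,0,-0.004,0.045,0],[0,0,0,0,-0.004,0.045,0],[0,0,0,0,-0.004,0.04,0],[0,0,0,0,-0.004,0.035,0],[0,0,0,0,0,0.015,0]]'
python3 - <<'E'
from h import *
plan([0.424,-0.1814,0.124],-np.pi/2+.086)
E
```

```text
t: 21.85
tcp_pos: [0.4276, -0.1758, 0.1196]
orientation: [1.652, 1.551, 0.174]
contact_force: [-0.0, 0.2, -0.4]
width: 0.0165
t 21.85 tcp [ 0.4276 -0.1758  0.1196] F [-0.03  0.18 -0.41] w 0.0165
turn deg [ 0.37 -0.1  -1.15] shift now-axes [-0.0045 -0.004   0.0052] target-axes [-0.0044 -0.004   0.0053]
```

```bash
python3 -m jog '[[0.3,0,0,0.01,-0.004,0.004,0],[0,0,0,0.015,0,0.001,0],[0,0,0,0.015,0,0,0],[0,0,0,0.01,0,0,0],[0,0,0,0.004,0,0,0],[0,0,0,0,0,0,0],[0,0,0,0,0,0,0],[0,0,0,0,0,0,0],[0,0,0,0,0,0,0],[0,0,0,0,0,0,0]]'
python3 - <<'E'
from h import *
plan([0.424,-0.1814,0.053],-np.pi/2+.086)
from workcell import ctrl
for n in ("scene","top"):
    s=ctrl.snapshot(n); np.savez(f"{n}7.npz",**s)
    x,y=(200,190) if n=="scene" else (335,160)
    cv2.imwrite(f"pics/{n}7.png",cv2.resize(s["frame"][y:y+90,x:x+120,::-1],None,fx=6,fy=6,interpolation=cv2.INTER_CUBIC))
E
```

```text
t: 23.1
tcp_pos: [0.4232, -0.1757, 0.0625]
orientation: [1.906, 1.553, 0.425]
contact_force: [0.2, 0.9, -1.4]
width: 0.0162
t 23.1 tcp [ 0.4232 -0.1757  0.0625] F [ 0.24  0.87 -1.39] w 0.0162
turn deg [ 0.23 -0.34 -0.97] shift now-axes [0.0094 0.0001 0.0058] target-axes [0.0095 0.0003 0.0057]
```

View pics/scene7.png

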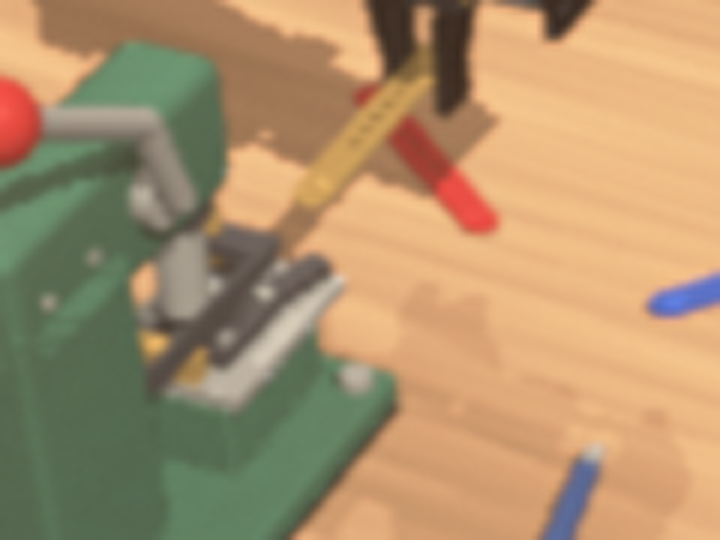

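View pics/top7.png

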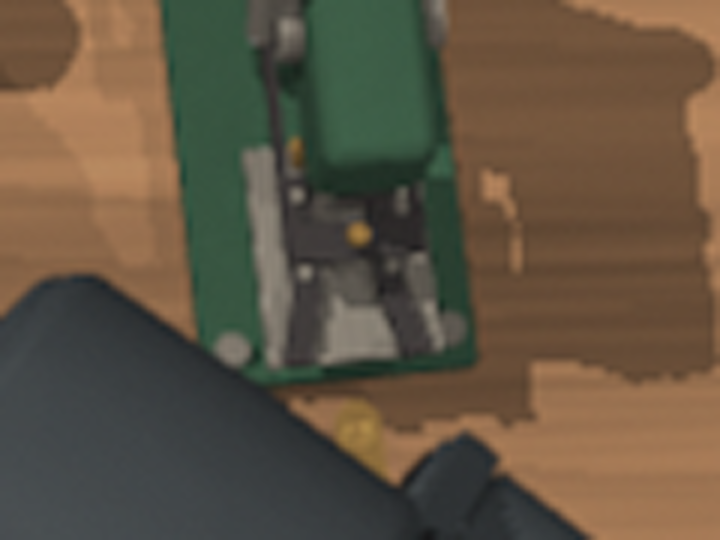

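Run:
```python
from h import *
q=load("top7.npz"); m=fitblank(q,(385,222,20,18),16,(.06,.11)); v,u=np.nonzero(m); W=cast(q,np.c_[u,v],.0826)
for r in np.unique(v): print(r,W[v==r].min(0)[:2].round(4),W[v==r].max(0)[:2].round(4))
q=load("scene7.npz"); m=fitblank(q,(240,192,40,40),17,(.06,.11)); v,u=np.nonzero(m);W=cast(q,np.c_[u,v],.0826)[:,:2]*1000; r=cv2.minAreaRect(W.astype(np.float32)); print(r,cv2.boxPoints(r))
o,R=state(); print(R.round(4))
```

```text
n 70 mean [ 0.5287 -0.1683  0.0823] dz/dx,dz/dy [ 0.0413 -0.0441] yaw 0.2757 min [ 0.5131 -0.1778  0.0765] max [ 0.5417 -0.1586  0.0875]
226 [ 0.5416 -0.1687] [ 0.5417 -0.1663]
227 [ 0.5392 -0.171 ] [ 0.5393 -0.1615]
228 [ 0.5367 -0.1733] [ 0.5369 -0.1614]
229 [ 0.5343 -0.1755] [ 0.5346 -0.1589]
230 [ 0.5319 -0.1755] [ 0.5322 -0.1588]
231 [ 0.5295 -0.1754] [ 0.5298 -0.1588]
232 [ 0.5271 -0.1753] [ 0.5274 -0.1587]
233 [ 0.5247 -0.1752] [ 0.5249 -0.161 ]
234 [ 0.5223 -0.1751] [ 0.5225 -0.1633]
235 [ 0.5199 -0.1751] [ 0.5201 -0.1656]
236 [ 0.5175 -0.175 ] [ 0.5176 -0.1702]
237 [ 0.5151 -0.1773] [ 0.5152 -0.1725]
238 [ 0.5127 -0.1772] [ 0.5127 -0.1772]
n 174 mean [ 0.4829 -0.1671  0.0806] dz/dx,dz/dy [-0.0001  0.0687] yaw 0.131 min [ 0.4161 -0.1845  0.0758] max [ 0.5417 -0.1513  0.0866]
((481.0086669921875, -165.88902282714844), (125.61170959472656, 19.854875564575195), 5.6788482666015625) [[ 417.52872 -162.2251 ]
 [ 419.49338 -181.98251]
 [ 544.48865 -169.55295]
 [ 542.5239  -149.79553]]
[[ 0.0162  0.9958  0.09  ]
 [ 0.0075  0.0898 -0.9959]
 [-0.9998  0.0168 -0.006 ]]
```

```bash
python3 -m jog '[[0.2,0,0,0.004,0,0.003,0],[0,0,0,0.004,0,0.001,0],[0,0,0,0.003,0,0,0],[0,0,0,0.001,0,0,0],[0,0,0,0,0,0,0],[0,0,0,0,0.01,0,0],[0,0,0,0,0.01,0,0],[0,0,0,0,0.008,0,0],[0,0,0,0,0,0,0],[0,0,0,0,0,0,0]]'
python3 - <<'E'
from h import *
plan([0.424,-0.1804,0.053],-np.pi/2+.086)
from workcell import ctrl
for n in ("scene","top"):
    s=ctrl.snapshot(n); np.savez(f"{n}8.npz",**s)
    x,y=(200,190) if n=="scene" else (335,160)
    cv2.imwrite(f"pics/{n}8.png",cv2.resize(s["frame"][y:y+90,x:x+120,::-1],None,fx=6,fy=6,interpolation=cv2.INTER_CUBIC))
o,R=state(); c=np.array([.0859,-.9963]); d=o['tcp_pos'][:2]-[.5614,-.1695]; print("across (+right)",d@c,"along",d@[.9963,.0859],R.round(3))
E
```

```text
t: 24.45
tcp_pos: [0.4545, -0.1774, 0.05]
orientation: [1.875, 1.552, 0.391]
contact_force: [0.1, -0.6, -0.7]
width: 0.0164
t 24.45 tcp [ 0.4545 -0.1774  0.05  ] F [ 0.1  -0.63 -0.65] w 0.0164
turn deg [ 0.05 -0.32 -1.01] shift now-axes [-0.0036 -0.0306  0.0003] target-axes [-0.003  -0.0306  0.0004]
across (+right) -0.0011996944000259894 along -0.10731235228182358 [[ 0.017  0.996  0.087]
 [ 0.007  0.086 -0.996]
 [-1.     0.018 -0.005]]
```

View pics/scene8.png

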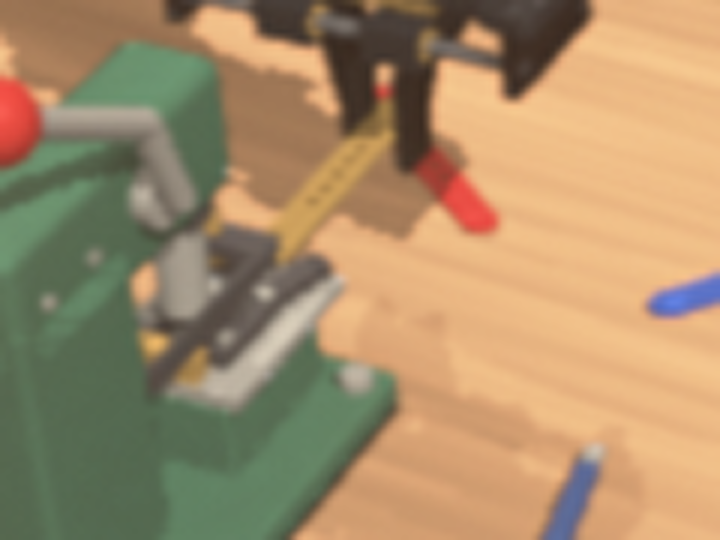

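View pics/top8.png

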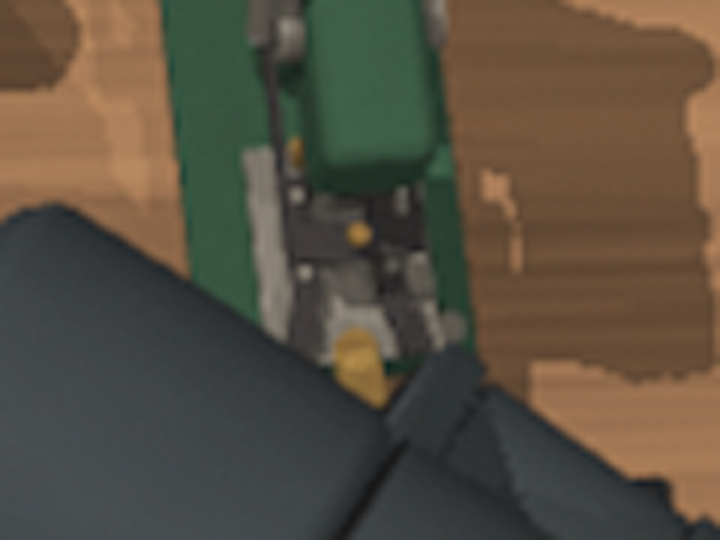

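```bash
python3 -m jog '[[0,0,0,0,0.004,0.001,0],[0,0,0,0,0.002,0.0004,0],[0,0,0,0.0005,0,0,0],[0,0,0,0.0005,0,0,0],[0,0,0,0.0004,0,0,0],[0,0,0,0.0004,0,0,0],[0,0,0,0.0003,0,0,0],[0,0,0,0.0003,0,0,0],[0,0,0,0.0003,0,0,0],[0,0,0,0.0003,0,0,0]]'
python3 - <<'E'
from h import *
plan([0.424,-0.1804,0.053],-np.pi/2+.086); print(state()[0]['wrist_torque'])
E
```

```text
t: 25.8
tcp_pos: [0.4602, -0.1784, 0.0468]
orientation: [1.919, 1.553, 0.434]
contact_force: [0.4, -0.3, -0.2]
width: 0.0164
t 25.8 tcp [ 0.4602 -0.1784  0.0468] F [ 0.43 -0.3  -0.23] w 0.0164
turn deg [-0.01 -0.35 -0.97] shift now-axes [-0.0068 -0.0361 -0.0011] target-axes [-0.0062 -0.0362 -0.0011]
[ 0.00082251  0.04515468 -0.03811927]
```

```bash
python3 -m jog '[[0,0,0,0.0002,0,0,0],[0,0,0,0.0002,0,0,0],[0,0,0,0.0002,0,0,0],[0,0,0,0.0002,0,0,0],[0,0,0,0.0002,0,0,0],[0,0,0,0.0002,0,0,0],[0,0,0,0.0002,0,0,0],[0,0,0,0.0002,0,0,0],[0,0,0,0.0002,0,0,0],[0,0,0,0.0002,0,0,0]]'
python3 - <<'E'
from h import *
plan([0.424,-0.1804,0.053],-np.pi/2+.086); print(state()[0]['wrist_torque'])
from workcell import ctrl
for n in ("scene","top"):
    s=ctrl.snapshot(n); np.savez(f"{n}9.npz",**s)
q=load("scene9.npz"); fitblank(q,(240,200,35,40),17,(.05,.11)); q=load("top9.npz"); fitblank(q,(385,208,20,18),16,(.055,.11))
x,y=200,190
cv2.imwrite("pics/scene9.png",cv2.resize(load("scene9.npz")["frame"][y:y+75,x:x+100,::-1],None,fx=8,fy=8,interpolation=cv2.INTER_CUBIC))
E
```

```text
t: 27.05
tcp_pos: [0.4604, -0.1784, 0.0448]
orientation: [1.898, 1.553, 0.413]
contact_force: [-0.8, 0.5, 0.2]
width: 0.0164
t 27.05 tcp [ 0.4604 -0.1784  0.0448] F [-0.84  0.54  0.19] w 0.0164
turn deg [-0.01 -0.34 -0.99] shift now-axes [-0.0088 -0.0362 -0.0012] target-axes [-0.0082 -0.0364 -0.0012]
[ 0.0340074  -0.00713613  0.00067854]
n 154 mean [ 0.5097 -0.1706  0.0643] dz/dx,dz/dy [0.0052 0.3184] yaw 0.1742 min [ 0.4529 -0.1862  0.0587] max [ 0.5956 -0.134   0.0998]
n 55 mean [ 0.5659 -0.1712  0.0681] dz/dx,dz/dy [-0.0292  0.1132] yaw 0.3933 min [ 0.5521 -0.1813  0.0575] max [ 0.5762 -0.1617  0.0794]
```

View pics/scene9.png

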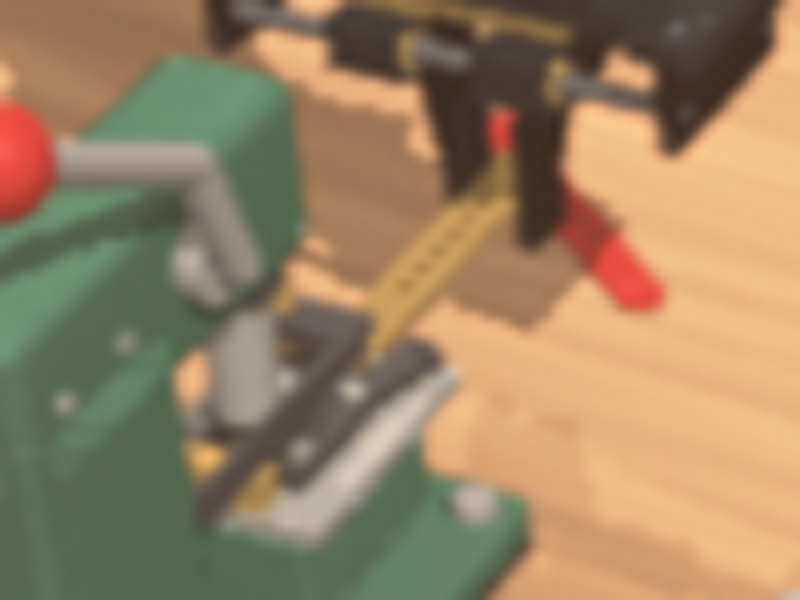

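```bash
python3 -m jog '[[0,0,0,-0.001,0,0,0],[0,0,0,-0.0007,0.001,0,0],[0,0,0,0,0.002,0,0],[0,0,0,0,0.002,0,0],[0,0,0,0,0.002,0,0],[0,0,0,0,0.002,0,0],[0,0,0,0,0.002,0,0],[0,0,0,0,0.002,0,0],[0,0,0,0,0.002,0,0],[0,0,0,0,0,0,0]]'
python3 - <<'E'
from h import *
plan([0.424,-0.1804,0.053],-np.pi/2+.086)
from workcell import ctrl
for n in ("scene","top"):
    s=ctrl.snapshot(n); np.savez(f"{n}9.npz",**s)
o,R=state(); c=np.array([.0859,-.9963]); d=o['tcp_pos'][:2]-[.5614,-.1695]; print("across (+right)",d@c,"tip along",d@[.9963,.0859]+.1185)
q=load("scene9.npz"); fitblank(q,(240,200,35,40),17,(.05,.11)); q=load("top9.npz"); fitblank(q,(385,200,20,24),16,(.055,.11))
x,y=200,190
cv2.imwrite("pics/scene10.png",cv2.resize(load("scene9.npz")["frame"][y:y+75,x:x+100,::-1],None,fx=8,fy=8,interpolation=cv2.INTER_CUBIC))
x,y=360,175
cv2.imwrite("pics/top10.png",cv2.resize(load("top9.npz")["frame"][y:y+55,x:x+60,::-1],None,fx=10,fy=10,interpolation=cv2.INTER_CUBIC))
E
```

```text
t: 28.4
tcp_pos: [0.4765, -0.1771, 0.0468]
orientation: [1.9, 1.553, 0.415]
contact_force: [0.4, -0.3, -0.5]
width: 0.0165
t 28.4 tcp [ 0.4765 -0.1771  0.0468] F [ 0.4  -0.3  -0.47] w 0.0165
turn deg [-0.01 -0.34 -0.99] shift now-axes [-0.0071 -0.0525 -0.0012] target-axes [-0.0062 -0.0526 -0.0012]
across (+right) 0.00015348555999086986 tip along 0.03303128951460513
n 130 mean [ 0.5168 -0.1705  0.0651] dz/dx,dz/dy [-0.0117  0.2432] yaw 0.1908 min [ 0.4684 -0.1841  0.0605] max [ 0.5934 -0.1358  0.0978]
n 97 mean [ 0.5766 -0.1683  0.0669] dz/dx,dz/dy [-0.0359 -0.016 ] yaw -0.0371 min [ 0.5563 -0.1775  0.0586] max [ 0.5932 -0.1598  0.0756]
```

View pics/scene10.png

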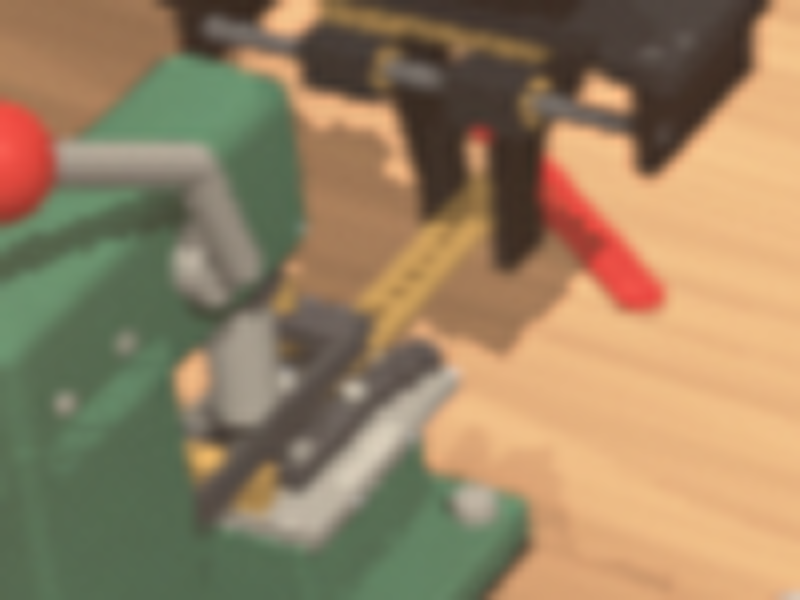

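View pics/top10.png

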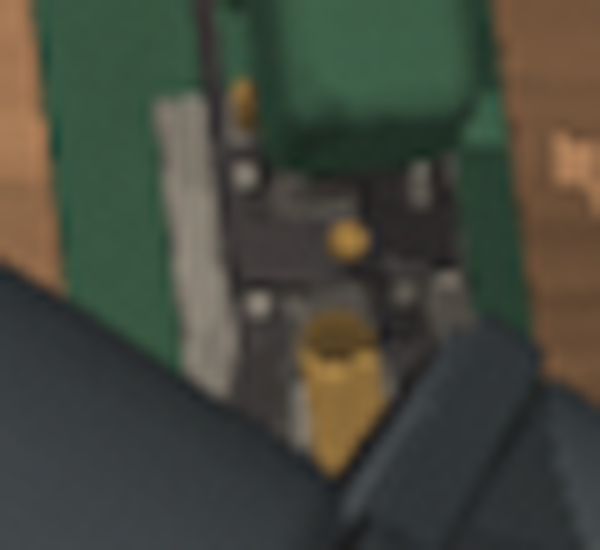

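```bash
python3 -m jog '[[0,0,0,0,0.001,0,0],[0,0,0,0,0.001,0,0],[0,0,0,0,0.001,0,0],[0,0,0,0,0.001,0,0],[0,0,0,0,0.001,0,0],[0,0,0,0,0.001,0,0],[0,0,0,0,0.001,0,0],[0,0,0,0,0.001,0,0],[0,0,0,0,0.001,0,0],[0,0,0,0,0.001,0,0]]'
cat >> h.py <<'E'
def rep():
    o,R=state(); c=np.array([.0859,-.9963]); d=o['tcp_pos'][:2]-[.5614,-.1695]; F=o['contact_force']; print("across (+right)",d@c,"tip along",d@[.9963,.0859]+.1185,"z",o['tcp_pos'][2],"F",F,"push",F[:2]@[.9963,.0859],R.round(3)[2],zang()+np.pi/2)
E
python3 -c "
from h import *
rep()"
```

```text
t: 29.75
tcp_pos: [0.4822, -0.1747, 0.0464]
orientation: [2.475, 1.557, 0.99]
contact_force: [-4.3, -1.2, 1.4]
width: 0.0163
across (+right) -0.0016301441775947306 tip along 0.039190271470130114 z 0.0464417349747317 F [-4.31617983 -1.16791941  1.40907339] push -4.4005342447632145 [-1.     0.008 -0.011] 0.08620345139127084
```

```bash
python3 -m jog '[[0,0,0,0,0.001,0.0004,0],[0,0,0,0,0.001,0.0004,0],[0,0,0,0,0.0012,0.0004,0],[0,0,0,0,0.0012,0.0002,0],[0,0,0,0,0.0012,0.0002,0],[0,0,0,0,0.0012,0.0002,0],[0,0,0,0,0.0012,0.0002,0],[0,0,0,0,0.0012,0.0002,0],[0,0,0,0,0.0012,0.0002,0],[0,0,0,0,0.0012,0.0002,0]]'; python3 -c "
from h import *
rep()"
```

```text
t: 31.0
tcp_pos: [0.4964, -0.1763, 0.047]
orientation: [2.289, 1.556, 0.805]
contact_force: [-2.2, 0.4, 2.2]
width: 0.0166
across (+right) 0.0011838872685145981 tip along 0.053124353351570675 z 0.04695533410408128 F [-2.1975789   0.38787892  2.19873895] push -2.1561290572855873 [-1.     0.011 -0.01 ] 0.08706258625717456
```

```bash
python3 -m jog '[[0,0,0,0,0.0015,-0.0003,0],[0,0,0,0,0.0015,-0.0003,0],[0,0,0,0,0.0015,-0.0002,0],[0,0,0,0,0.0015,0,0],[0,0,0,0,0.0015,0,0],[0,0,0,0,0.0015,0,0],[0,0,0,0,0.0015,0,0],[0,0,0,0,0.0015,0,0],[0,0,0,0,0.0015,0,0],[0,0,0,0,0.0015,0,0]]'; python3 -c "
from h import *
rep()"
```

```text
t: 32.25
tcp_pos: [0.5124, -0.1742, 0.0472]
orientation: [2.269, 1.556, 0.785]
contact_force: [-2.5, -1.4, 1.9]
width: 0.0163
across (+right) 0.0004240927506319111 tip along 0.06923902369054907 z 0.047244409172882695 F [-2.47146501 -1.39482974  1.91938037] push -2.5821364630031463 [-1.     0.011 -0.009] 0.08687715206931812
```

Tip estimate is at 69 of 80 mm. Smaller rows now.

```bash
python3 -m jog '[[0,0,0,0,0.0008,0,0],[0,0,0,0,0.0008,0,0],[0,0,0,0,0.0008,0,0],[0,0,0,0,0.0008,0,0],[0,0,0,0,0.0008,0,0],[0,0,0,0,0.0008,0,0],[0,0,0,0,0.0008,0,0],[0,0,0,0,0.0008,0,0],[0,0,0,0,0.0007,0,0],[0,0,0,0,0.0007,0,0]]'; python3 -c "
from h import *
rep()"
```

```text
t: 33.5
tcp_pos: [0.5205, -0.1733, 0.0473]
orientation: [2.298, 1.556, 0.814]
contact_force: [-2.1, 0.3, 2.1]
width: 0.016
across (+right) 0.0002842980036977381 tip along 0.07745598427388242 z 0.04731902475232368 F [-2.06597665  0.25456575  2.08383872] push -2.036465334103011 [-1.     0.011 -0.01 ] 0.08693213580614145
```

```bash
python3 -m jog '[[0,0,0,0,0.0005,0,0],[0,0,0,0,0.0005,0,0],[0,0,0,0,0.0005,0,0],[0,0,0,0,0.0005,0,0],[0,0,0,0,0.0005,0,0],[0,0,0,0,0.0005,0,0],[0,0,0,0,0.0005,0,0],[0,0,0,0,0.0005,0,0],[0,0,0,0,0.0005,0,0],[0,0,0,0,0.0005,0,0]]'; python3 -c "
from h import *
rep()"
```

```text
t: 34.75
tcp_pos: [0.5229, -0.1728, 0.0473]
orientation: [2.717, 1.559, 1.234]
contact_force: [-5.1, -1.2, 2.8]
width: 0.0164
across (+right) -5.409648269190034e-06 tip along 0.07984853426486799 z 0.04725383877246375 F [-5.14432658 -1.18099207  2.79482141] push -5.226739788468951 [-1.     0.005 -0.011] 0.0880102816654671
```

```bash
python3 -m jog '[[0,0,0,0,0.0006,0,0],[0,0,0,0,0.0006,0,0],[0,0,0,0,0.0006,0,0],[0,0,0,0,0.0006,0,0],[0,0,0,0,0.0006,0,0],[0,0,0,0,0.0006,0,0],[0,0,0,0,0.0006,0,0],[0,0,0,0,0.0006,0,0],[0,0,0,0,0.0006,0,0],[0,0,0,0,0.0006,0,0]]'
python3 - <<'E'
from h import *
rep()
from workcell import ctrl
for n in ("scene","top"):
    s=ctrl.snapshot(n); np.savez(f"{n}11.npz",**s)
x,y=200,190
cv2.imwrite("pics/scene11.png",cv2.resize(load("scene11.npz")["frame"][y:y+75,x:x+100,::-1],None,fx=8,fy=8,interpolation=cv2.INTER_CUBIC))
E
```

```text
t: 36.0
tcp_pos: [0.5227, -0.1728, 0.0473]
orientation: [-2.636, 1.555, 2.166]
contact_force: [-5.6, -1.2, 3.5]
width: 0.016
across (+right) -7.528025302114772e-05 tip along 0.07963917159532746 z 0.04727162994911184 F [-5.59082808 -1.24146277  3.51376161] push -5.676783664095935 [-1.    -0.008 -0.014] 0.08944585996371468
```

View pics/scene11.png

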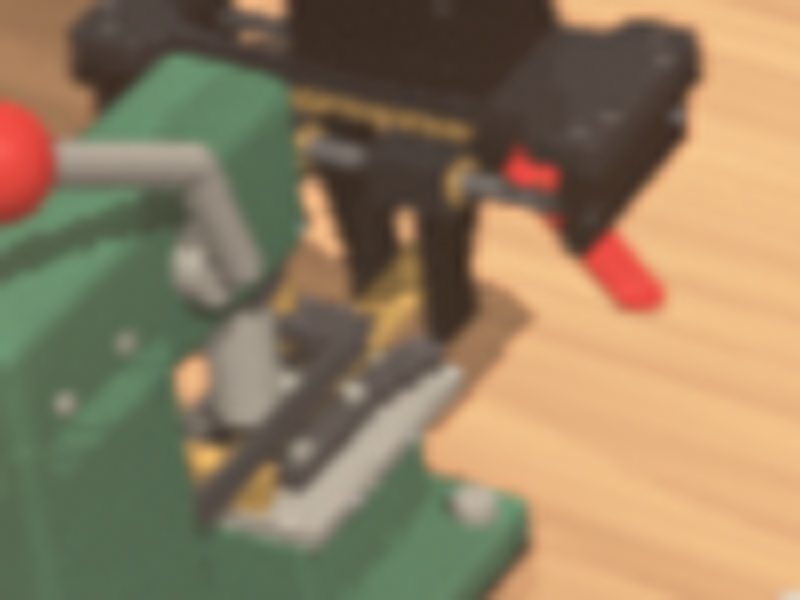

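```bash
python3 -m jog '[[0,0,0,0,0.0003,0,0],[0,0,0,0,0.0001,0,0.2],[0,0,0,0,0,0,0.25],[0,0,0,0,0,0,0.3],[0,0,0,0,0,0,0.4],[0,0,0,0,0,0,0.4],[0,0,0,0,0,0,0.45],[0,0,0,0,0,0,0.45],[0,0,0,0,0,0,0.45],[0,0,0,0,0,0,0.45]]'
python3 - <<'E'
from h import *
rep(); plan([0.5227,-.1728,.12],-np.pi/2+.086)
from workcell import ctrl
s=ctrl.snapshot("scene")
x,y=200,190
cv2.imwrite("pics/scene12.png",cv2.resize(s["frame"][y:y+75,x:x+100,::-1],None,fx=8,fy=8,interpolation=cv2.INTER_CUBIC))
E
```

```text
t: 37.35
tcp_pos: [0.5278, -0.1741, 0.0474]
orientation: [2.946, 1.561, 1.463]
contact_force: [-0.7, 1.0, 0.9]
width: 0.0389
across (+right) 0.001657201723916879 tip along 0.0846783462893656 z 0.04743083701663607 F [-0.67413279  0.96358595  0.91022507] push -0.5888664627544203 [-1.     0.002 -0.01 ] 0.08772372830998831
t 37.35 tcp [ 0.5278 -0.1741  0.0474] F [-0.67  0.96  0.91] w 0.0389
turn deg [ 0.1  -0.55 -0.11] shift now-axes [-0.0726 -0.0049 -0.0024] target-axes [-0.0726 -0.005  -0.0017]
```

View pics/scene12.png

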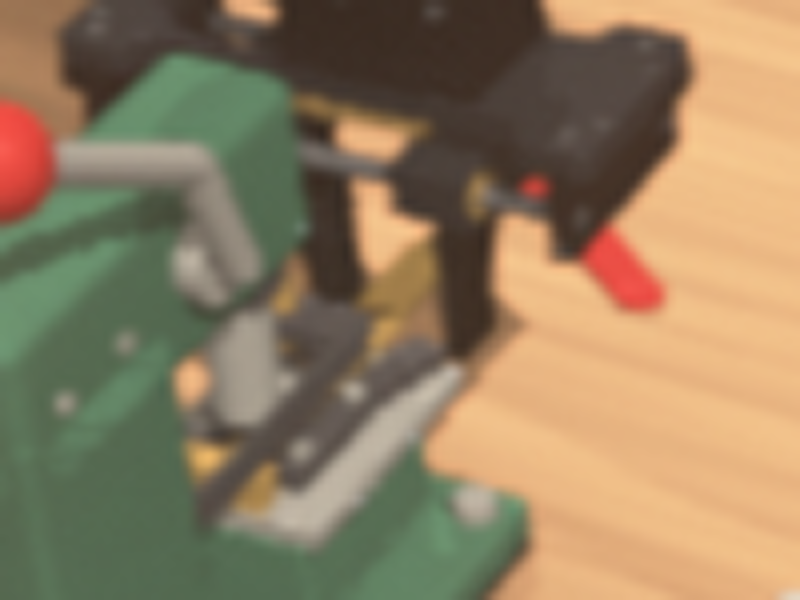

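```bash
python3 -m jog '[[0,0,0,0,-0.003,-0.0015,0.45],[0,0,0,-0.01,-0.002,0,0.45],[0,0,0,-0.02,0,0,0.45],[0,0,0,-0.03,0,0,0.45],[0,0,0,-0.04,0,0,0.45],[0,0,0,-0.04,-0.02,0,0.45],[0,0,0,-0.03,-0.04,-0.03,0.45],[0,0,0,0,-0.04,-0.05,0.45],[0,0,0,0,0,-0.05,0.45],[0,0,0,0,0,-0.05,0.45]]'
python3 - <<'E'
from h import *
rep()
from workcell import ctrl
for n in ("scene","top"):
    s=ctrl.snapshot(n); np.savez(f"{n}13.npz",**s)
    x,y=(200,190) if n=="scene" else (345,165)
    cv2.imwrite(f"pics/{n}13.png",cv2.resize(s["frame"][y:y+75,x:x+100,::-1],None,fx=8,fy=8,interpolation=cv2.INTER_CUBIC))
E
```

```text
t: 38.65
tcp_pos: [0.4045, -0.0042, 0.2293]
orientation: [1.924, 1.559, 0.433]
contact_force: [1.0, -0.4, -0.4]
width: 0.0391
across (+right) -0.1781622112224505 tip along -0.023612491465699853 z 0.2292526907582374 F [ 1.01809294 -0.43674691 -0.35751881] push 0.9768094376890436 [-1.     0.011 -0.004] 0.07954716623389446
```

View pics/scene13.png

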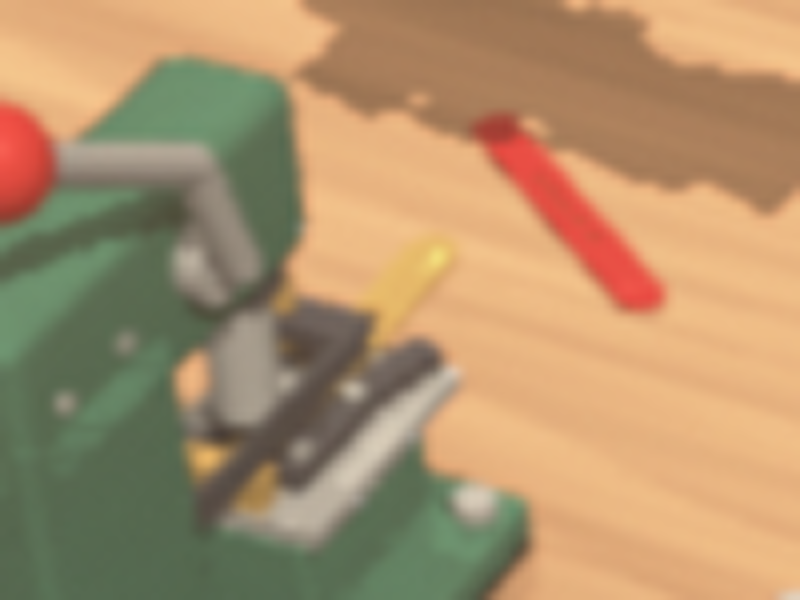

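View pics/top13.png

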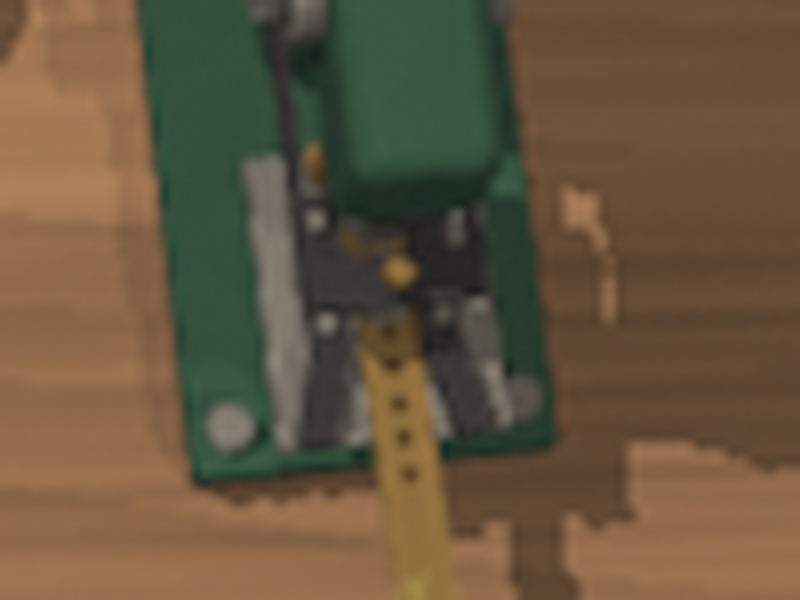

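Run:
```python
from h import *
e=np.array([.9963,.0859]); c=np.array([.0859,-.9963])
for n,b in (("top13.npz",(385,205,25,50)),("scene13.npz",(244,215,20,23))):
    q=load(n); m=fitblank(q,b,16,(.045,.09)); v,u=np.nonzero(m); W=cast(q,np.c_[u,v],.0675)[:,:2]-[.5614,-.1695]
    a=W@e; s=W@c; print(n,"along min",a.min(),"max",a.max(),"across mean",s.mean(),"slope",np.polyfit(a[abs(a+.02)<.04],s[abs(a+.02)<.04],1))
    for lo in (-.06,-.04,-.02,0,.02):
        k=(a>=lo)&(a<lo+.02); print(lo,k.sum(),s[k].min().round(4) if k.any() else None,s[k].max().round(4) if k.any() else None, cloud(q)[m][k][:,2].mean().round(4) if k.any() else None)
```

```text
n 286 mean [ 0.5503 -0.173   0.0667] dz/dx,dz/dy [-0.0126  0.0438] yaw 0.1198 min [ 0.5027 -0.1862  0.0587] max [ 0.5963 -0.1597  0.0758]
top13.npz along min -0.059264978416552976 max 0.0348421552108804 across mean 0.0023819839317665127 slope [-0.04098778  0.00185129]
-0.06 55 -0.0047 0.0128 0.0674
-0.04 62 -0.0057 0.0125 0.0666
-0.02 61 -0.0061 0.0119 0.0662
0 62 -0.0083 0.01 0.0667
0.02 46 -0.008 0.0103 0.0669
n 86 mean [ 0.5301 -0.1705  0.065 ] dz/dx,dz/dy [-0.0094  0.0434] yaw 0.1715 min [ 0.5001 -0.1833  0.0607] max [ 0.564  -0.1572  0.069 ]
scene13.npz along min -0.05614819113764947 max 0.007200329143370932 across mean -0.0036291919981910705 slope [-0.09985479 -0.00645165]
-0.06 24 -0.0116 0.0051 0.0654
-0.04 33 -0.013 0.0058 0.0649
-0.02 26 -0.0128 0.0061 0.0647
0 3 -0.0119 -0.0096 0.065
0.02 0 None None None
```

Run:
```python
from h import *
plan([.477,-.1808,.057],-np.pi/2+.086)
```

```text
t 38.75 tcp [ 0.4021 -0.0011  0.2286] F [-0.34  0.1  -0.52] w 0.0387
turn deg [ 0.05 -0.38 -0.37] shift now-axes [0.1708 0.0579 0.1866] target-axes [0.1716 0.0592 0.1855]
```

```bash
python3 -m jog '[[0,0,0,0,0.01,0.04,0],[0,0,0,0,0.01,0.045,0],[0,0,0,0.02,0.01,0.045,0],[0,0,0,0.03,0.01,0.04,0],[0,0,0,0.03,0,0.01,0],[0,0,0,0.02,0,0,0],[0,0,0,0.02,0,0,0],[0,0,0,0,0,0,0],[0,0,0,0,0,0,0],[0,0,0,0,0,0,0]]' 20
python3 - <<'E'
from h import *
plan([.477,-.1808,.057],-np.pi/2+.086)
E
```

```text
t: 40.0
tcp_pos: [0.4642, -0.1908, 0.1108]
orientation: [1.268, 1.55, -0.214]
contact_force: [0.5, 0.3, 0.4]
width: -0.0
t 40.0 tcp [ 0.4642 -0.1908  0.1108] F [0.54 0.34 0.4 ] w -0.0
turn deg [ 0.12  0.35 -1.11] shift now-axes [ 0.054   0.0126 -0.0092] target-axes [ 0.0538  0.0136 -0.0089]
```

```bash
python3 -m jog '[[0,0,-0.9,0,0,-0.006,0],[0,0,0,0.02,0,-0.002,0],[0,0,0,0.02,0,0,0],[0,0,0,0.008,0,0,0],[0,0,0,0.003,0,0,0],[0,0,0,0,0.004,0,0],[0,0,0,0,0.003,0,0],[0,0,0,0,0,0,0],[0,0,0,0,0,0,0],[0,0,0,0,0,0,0]]' 20
python3 - <<'E'
from h import *
plan([.4925,-.1795,.057],-np.pi/2+.086)
E
```

```text
t: 41.25
tcp_pos: [0.475, -0.1825, 0.0638]
orientation: [0.658, 1.554, -0.822]
contact_force: [-0.4, 0.8, 0.2]
width: 0.0005
t 41.25 tcp [ 0.475  -0.1825  0.0638] F [-0.38  0.76  0.18] w 0.0005
turn deg [ 0.25  0.76 -0.59] shift now-axes [ 0.007   0.0176 -0.0015] target-axes [ 0.0068  0.0177 -0.0015]
```

```bash
python3 -m jog '[[0.2,0.6,-0.5,0.004,0,-0.001,0],[0,0,0,0.003,0.002,0,0],[0,0,0,0,0.003,0,0],[0,0,0,0,0.002,0,0],[0,0,0,0,0.001,0,0],[0,0,0,0,0.001,0,0],[0,0,0,0,0.001,0,0],[0,0,0,0,0.0008,0,0],[0,0,0,0,0.0008,0,0],[0,0,0,0,0.0008,0,0]]' 20
python3 - <<'E'
from h import *
plan([.4925,-.1795,.057],-np.pi/2+.086);rep()
E
```

```text
t: 42.5
tcp_pos: [0.488, -0.1804, 0.0563]
orientation: [0.366, 1.569, -1.118]
contact_force: [-0.6, -0.0, 0.1]
width: 0.0004
t 42.5 tcp [ 0.488  -0.1804  0.0563] F [-0.57 -0.01  0.07] w 0.0004
turn deg [ 0.02  0.11 -0.04] shift now-axes [-0.0007  0.0046 -0.0005] target-axes [-0.0007  0.0046 -0.0005]
across (+right) 0.0045181742939484635 tip along 0.044441690779816634 z 0.05628546969527129 F [-0.57065342 -0.00659713  0.06754648] push -0.5691086953011085 [-1.     0.001  0.002] 0.08641748979979824
```

```bash
python3 -m jog '[[0,0,0,0,0.0006,0,0],[0,0,0,0,0.0006,0,0],[0,0,0,0,0.0006,0,0],[0,0,0,0,0.0006,0,0],[0,0,0,0,0.0006,0,0],[0,0,0,0,0.0006,0,0],[0,0,0,0,0.0006,0,0],[0,0,0,0,0.0006,0,0],[0,0,0,0,0.0006,0,0],[0,0,0,0,0.0006,0,0]]' 20
python3 - <<'E'
from h import *
plan([.4925,-.1795,.057],-np.pi/2+.086);rep()
E
```

```text
t: 43.75
tcp_pos: [0.4911, -0.1787, 0.0557]
orientation: [-1.806, 1.565, 2.994]
contact_force: [-3.0, -0.9, 0.7]
width: 0.0003
t 43.75 tcp [ 0.4911 -0.1787  0.0557] F [-2.95 -0.86  0.72] w 0.0003
turn deg [ 0.08 -0.08  0.34] shift now-axes [-0.0013  0.0013  0.0009] target-axes [-0.0013  0.0013  0.0009]
across (+right) 0.0031679942445034955 tip along 0.047653812138191504 z 0.05569913478967585 F [-2.95431677 -0.8578919   0.72408409] push -3.017078713333101 [-1.    -0.006 -0.001] 0.08743891993442632
```

```bash
python3 -m jog '[[0,0,0.2,0,0.0006,0,0],[0,0,0.1,0,0.0006,0,0],[0,0,0.1,0,0.0006,0,0],[0,0,0.1,0,0.0006,0,0],[0,0,0.1,0,0.0006,0,0],[0,0,0.1,0,0.0006,0,0],[0,0,0.1,0,0.0006,0,0],[0,0,0.1,0,0.0006,0,0],[0,0,0.1,0,0.0006,0,0],[0,0,0.1,0,0.0006,0,0]]' 20
python3 - <<'E'
from h import *
plan([.4925,-.1795,.057],-np.pi/2+.086);rep()
E
```

```text
t: 45.0
tcp_pos: [0.4919, -0.1768, 0.055]
orientation: [2.648, 1.564, 1.167]
contact_force: [-6.3, -1.3, 1.7]
width: 0.0002
t 45.0 tcp [ 0.4919 -0.1768  0.055 ] F [-6.27 -1.31  1.74] w 0.0002
turn deg [ 0.2  -0.36 -0.19] shift now-axes [-0.002   0.0004  0.0027] target-axes [-0.002   0.0004  0.0027]
across (+right) 0.0013072054592112518 tip along 0.04858666428902393 z 0.05499292731417704 F [-6.26525411 -1.31329973  1.73808783] push -6.35488512065866 [-1.     0.003 -0.006] 0.08946472491660429
```

```bash
python3 -m jog '[[0,0,0,0,0.0007,0.0001,0],[0,0,0,0,0.0007,0.0001,0],[0,0,0,0,0.0007,0.0001,0],[0,0,0,0,0.0007,0.0001,0],[0,0,0,0,0.0007,0.0001,0],[0,0,0,0,0.0007,0.0001,0],[0,0,0,0,0.0007,0.0001,0],[0,0,0,0,0.0007,0.0001,0],[0,0,0,0,0.0007,0.0001,0],[0,0,0,0,0.0007,0.0001,0]]' 20
python3 - <<'E'
from h import *
rep()
E
```

```text
t: 46.25
tcp_pos: [0.4917, -0.1765, 0.0549]
orientation: [-2.351, 1.556, 2.454]
contact_force: [-4.9, -1.6, 1.8]
width: 0.0005
across (+right) 0.0010073357869730887 tip along 0.04849394621512784 z 0.054912106167471816 F [-4.90168831 -1.55473142  1.84940714] push -5.017103492345261 [-1.    -0.011 -0.011] 0.09246358077131811
```

```bash
python3 -m jog '[[0,0,0,0,-0.002,0,0],[0,0,0,0,-0.01,0,0],[0,0,0,-0.01,-0.02,0,0],[0,0,0,-0.04,-0.01,0,0],[0,0,0,-0.05,0,0,0],[0,0,0,-0.05,0,-0.03,0],[0,0,0,-0.02,0,-0.05,0],[0,0,0,0,0,-0.05,0],[0,0,0,0,0,-0.04,0],[0,0,0,0,0,0,0]]' 20
python3 - <<'E'
from h import *
rep()
from workcell import ctrl
for n in ("scene","top"):
    s=ctrl.snapshot(n); np.savez(f"{n}14.npz",**s)
    cv2.imwrite(f"pics/{n}14f.png",s["frame"][:,:,::-1])
x,y=345,165
cv2.imwrite("pics/top14.png",cv2.resize(load("top14.npz")["frame"][y:y+75,x:x+100,::-1],None,fx=8,fy=8,interpolation=cv2.INTER_CUBIC))
e=np.array([.9963,.0859]); c=np.array([.0859,-.9963])
q=load("top14.npz"); m=fitblank(q,(385,205,25,50),16,(.045,.09)); v,u=np.nonzero(m); W=cast(q,np.c_[u,v],.0675)[:,:2]-[.5614,-.1695]
a=W@e; s=W@c; print("along min",a.min(),"slope",np.polyfit(a,s,1))
E
```

```text
t: 47.5
tcp_pos: [0.4439, -0.0125, 0.2345]
orientation: [1.544, 1.548, 0.058]
contact_force: [0.2, 0.3, 0.7]
width: 0.0004
across (+right) -0.16653191325102082 tip along 0.01488313667825672 z 0.23452709184032122 F [0.22244825 0.34645989 0.71806315] push 0.2513860931467875 [-1.     0.023  0.001] 0.08494705756861531
n 286 mean [ 0.55   -0.1728  0.0671] dz/dx,dz/dy [-0.0101  0.0421] yaw 0.1194 min [ 0.5026 -0.1868  0.0565] max [ 0.5961 -0.1597  0.0739]
along min -0.059264978416552976 slope [-0.03679217  0.00179823]
```

View pics/top14.png

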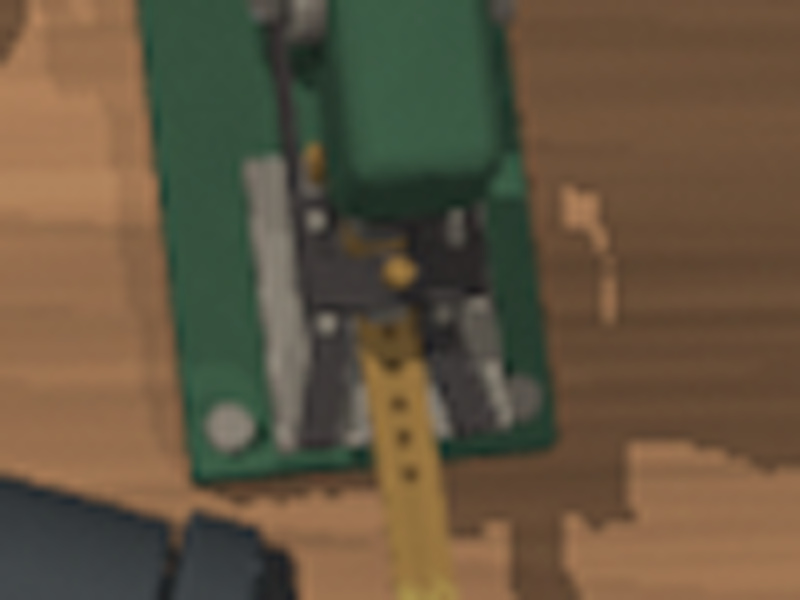

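View pics/scene14f.png

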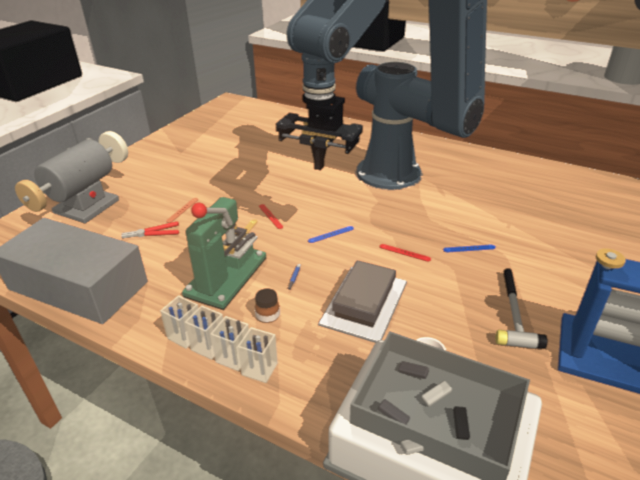

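```bash
python3 -c "
from workcell import ctrl
print(ctrl.finish_job())"
```

```text
the job is handed in; nothing more can be done
None
```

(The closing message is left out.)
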